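# Drop the hinge pin through a swing-arm bracket

### The job

Draw the steel hinge pin out of its wooden block and refit it in the swing-arm bracket: thread it straight down through the slot of the top ear, then the eye of the arm, then the bush at the foot, feeling for each hole because the arm and the bush have slipped out of line, until its collar sits fully home on the top ear, then let go. Feel your way gently and never force the pin against the bracket.

Things in the scene. Friction and masses are not known exactly. Their poses are not given: they have to be found in the camera images.
- pin_grip (a point): Loose steel hinge pin, 140 mm tall, 0.16 kg, upright in the wooden block. This point: centre of its square grip (20 x 20 mm, 40 mm tall, faces square to this point's x and y; z up). Below the grip a round collar, 36 mm across, 6 mm thick, underside 26 mm below this point; below that a round shank, 12 mm across, 94 mm long, its end chamfered by 0.7 mm.
- pin_tip (a point): Centre of the lower end of the pin's shank, 120 mm below the centre of the grip along the pin.
- holder: Fixed wooden block, 64 x 64 x 45 mm, with a hole 13.5 mm wide and 40 mm deep in the middle of its top; the pin stands in it, its tip 5 mm above the bench. Origin at the centre of its underside.
- bracket: Grey steel hinge bracket: foot plate 136 x 90 mm fixed to the bench, 124 mm tall; origin on the bench below the middle of the slot, x along the slot towards the tail of the swing arm, z up. Its frame stands on rubber buffers and gives 1 mm per 8 N straight down. Three level plates, 10 mm thick, one above the other: top ear, arm eye, foot bush. The pin must not press it with more than 25 N.
- slot (a point): Middle of the slot in the top ear, level with the ear's flat top face (124 mm above the bench; nothing stands above it); axes as the bracket's. The slot is 36 mm long in x, 15 mm wide in y. With the collar home on this ear the tip is 30 mm above the bench.
- eye_level (a point): Point below the middle of the slot, level with the top face of the swing arm's eye (88 mm). The eye's hole is 14.5 mm across with a sharp rim. It has slipped along the bracket's x by an unmeasured amount, up to 9 mm to one side or the other of this point; y is true. It slides along x (10 mm either way) under about 3 N of side push and stays where left, so a pin in it carries it along.
- bush_level (a point): Point below the middle of the slot, level with the top face of the foot bush (52 mm). Its hole, slip and slide are like the arm eye's, but it has slipped by its own amount, so the two holes are out of line until the pin, already in the eye, is moved along x to find the bush.
Mind the look-alikes: they are no part of the job. Leave any red or yellow look-alike of the part that bears pin_grip alone.

How it is judged:
By the outcome, as a careful person would: the job done as asked, in the order asked, and still so for the second after the job is handed in, with the robot touching nothing.
It also fails if it takes over 72 s, if anything falls off the work surface, if the arm or the gripper's body presses on something with over 40 N, if the wrist force passes 120 N, or if a joint passes its speed limit or range.

### The arm

A 6-joint arm with a two-finger parallel gripper is mounted at the origin on the work surface; the furniture and walls round the work are solid. World frame = base frame: x ahead of the robot, y to its left, z up, the work surface at z = 0. Lengths are in m, angles in degrees, forces in N, time in s.
With the tool pointing down it reaches from about 0.35 to 0.875 m from the base axis. Payload 4.2 kg.
Tool frame: the origin (TCP) lies on the centre line of the jaws, within the pads' length; the fingertips stand 19 mm ahead of it and the grasp point (between the pads) is the TCP; x points along the fingers, y is the direction in which the jaws open and shut, and the axes are right-handed (so a half turn about x gives the same grasp; the last joint's range is limited). The gripper opens to 87 mm and grips with 3 to 60 N. Pads are 19 mm wide; open, the fingers measure 117 mm over their backs; the gripper's body (75 mm by 190 mm) begins 51 mm behind the grasp point.
Start: joints at [14.817, 22.042, 0.453, 0, -68.411, -14.817], TCP at [0.625, 0, 0.205] pointing down, gripper open.
Joint ranges: [-179.83, 179.83], [-69.29, 118.12], [-61.27, 80.66], [-181.25, 117.63], [-171.15, -9.14], [-177.46, 177.46]. Speed limits (degrees/s): [159.86, 159.86, 180, 180, 180, 180].

### API

Orientations are given as a 3x3 rotation matrix whose columns are the frame's x, y, z axes.
In Python, from station import * gives the robot as it stands.
- The arm moves only by the shell command python3 -m creep 'ROWS'. ROWS is JSON, a list of rows, each a list of 5 numbers: the opening, from 0 (shut) to 1 (fully open), then the shift along the world's x, y, z in mm, then the turn about the world's z in rad. In form: [[jaw, x, y, z, turn], ...]. A call has exactly 8 rows; each row is the pose to reach, as a shift and turn from the pose measured when the call began; what a row does not reach only later rows make up. A row lasts 1/10 s, in which the tool goes at most 50 mm and 8.59 degrees, less where a joint would pass 70% of its speed; a pose out of reach is approached as far as the arm can. A call with a gripper value outside its range is refused whole. The fingers move at their own pace and stop on an object; the grip force is fixed at half the most. Time passes only in rows, so rows that repeat a pose let the fingers close, or fill a call up. It gives the time, the measured TCP pose, the force and the opening at its end, in the units of the state.
- sense(): the state, without advancing time (a new reading comes with each control period).
- capture(name): name is "scene" or "side" or "wrist"; returns a dict with "image" (480x640x3 uint8, blue, green, red), "z_map" (480x640 float32, m along the optical axis (not along the pixel's ray), 0 where there is no reading), "mtx" (3x3 intrinsics, pixels), "eye" and "attitude" of the camera in the world. Camera axes: x right, y up, looking along -z (the intrinsics and any distortion apply to the point x, -y, -z); pixel columns grow to the right and rows downward; lengths in m; the calibration is good to about 2 mm. A picture is of the moment at which its call begins.
- finish_job(): hands the job in, once; it reports no verdict.
Trained networks look in a picture, given as the dict that the camera call returned (one of the last four; its "shot" number tells which), for a name from the list of things; names that differ only in an ending like _2 or _b are one class to them, and where a whole thing is asked for, a point or a joint stands for the part that bears it (a point fixed in the world has none). Each returns a list of dicts, best first, with "confidence" (0 to 1); they miss things now and then, are a little off and sometimes report something else, mostly with a low value. They report only what shows in the picture. A call takes as long as a camera call. They do not tell look-alikes from the thing itself.
- look_for(picture, thing): "box" ([left, top, right, bottom] in pixels, round what is visible of it).
- mark_of(picture, thing): "centre" ([column, row] in pixels: a listed point, or the origin of a listed thing).
The state is a dict: "time_s": time; "joints": joint angles; "joint_velocities": joint speeds; "effort": joint torques, N m; "tcp_pos": TCP position; "ee_rot": TCP orientation; "wrist_force": force on the tool from outside, world axes, zero at the start; "moment": the same for the moment, N m; "gripper_width": opening from 0.0 (shut) to 1.0 (fully open).
Only numpy, scipy, OpenCV 4.12 (cv2) and the standard library are available. Lean on these libraries where they do the work, as an engineer would, in place of code of your own. Each camera call takes 0.05 s, during which the arm holds its last target.

## Working session

There is one attempt and no reset: what is moved stays moved. The work goes in short steps, Python scripts to look and compute and a shell command to move; the robot and the scene stay as the last step left them, time stands still between calls to the robot, and variables do not carry over. Pictures are saved under pics/ and viewed, and the job is handed in when it is done.

```bash
ls; mkdir -p pics
cat > h.py <<'E'
from station import *
import numpy as np, cv2
def w(p,c,r,z=None):
    K=np.array(p["mtx"]);R=np.array(p["attitude"]);e=np.array(p["eye"])
    d=np.array([(c-K[0,2])/K[0,0],-(r-K[1,2])/K[1,1],-1.0])
    D=R@d
    if z is None:
        zz=p["z_map"][int(round(r)),int(round(c))]; return e+D*zz
    return e+D*(z-e[2])/D[2]
E
python3 - <<'E'
from h import *
s=sense();print(s["time_s"],s["tcp_pos"],s["ee_rot"],s["wrist_force"],s["gripper_width"])
for n in ["scene","side"]:
    p=capture(n);cv2.imwrite(f"pics/{n}0.png",p["image"])
    print(n,p["eye"],p["attitude"],p["mtx"],[k for k in p])
    for t in ["pin_grip","holder","bracket","slot"]:
        print(t,[(m["centre"],round(m["confidence"],2)) for m in mark_of(p,t)],[(m["box"],round(m["confidence"],2)) for m in look_for(p,t)] if t!="slot" else "")
E
```

```text
pics
0.0 [ 6.24346988e-01 -4.08920540e-06  2.03840678e-01] [[-2.22448279e-03 -9.99997504e-01  2.10720521e-04]
 [-9.48530551e-05  2.10932041e-04  9.99999973e-01]
 [-9.99997521e-01  2.22446275e-03 -9.53220330e-05]] [-0.60261081  0.00237755 -0.08492734] 0.9994004459325913
scene [ 0.0151785  -0.68881676  0.69794786] [[ 0.75634056  0.40346215 -0.51494393]
 [-0.6541487   0.47390958 -0.58949062]
 [ 0.00619971  0.78270557  0.62236128]] [[547.03686953   0.         321.7687669 ]
 [  0.         547.03686953 238.79305015]
 [  0.           0.           1.        ]] ['image', 'z_map', 'mtx', 'eye', 'attitude', 'shot']
pin_grip [([355.5, 286.4], 0.95), ([368.2, 337.7], 0.87)] [([304.6, 247.9, 324.8, 315.6], 0.71), ([358.1, 322.6, 383.1, 396.0], 0.69), ([341.7, 270.9, 363.8, 325.1], 0.61)]
holder [([354.1, 343.2], 0.77)] [([326.1, 305.9, 379.0, 367.5], 0.62)]
bracket [([288.9, 225.6], 0.79), ([356.4, 288.2], 0.17)] [([253.3, 158.7, 340.9, 244.5], 0.68)]
slot [([285.1, 172.9], 0.96), ([352.9, 343.4], 0.16)] 
side [0.17192433 0.58894424 0.42202806] [[-0.92968088  0.11690548 -0.34932301]
 [-0.36789521 -0.34259424  0.86445492]
 [-0.01861654  0.93218147  0.36151228]] [[573.24141856   0.         335.77182156]
 [  0.         573.24141856 238.14812652]
 [  0.           0.           1.        ]] ['image', 'z_map', 'mtx', 'eye', 'attitude', 'shot']
pin_grip [([375.0, 206.3], 0.79), ([362.6, 230.0], 0.73), ([418.1, 199.0], 0.69)] [([405.1, 186.3, 426.4, 264.0], 0.85), ([372.1, 196.3, 384.5, 251.9], 0.73), ([349.9, 215.9, 375.1, 300.7], 0.65)]
holder [([374.7, 277.3], 0.57)] [([357.3, 247.2, 393.2, 285.2], 0.81), ([185.9, 263.4, 263.4, 382.2], 0.27)]
bracket [([210.9, 362.2], 0.88)] [([182.2, 265.2, 271.1, 395.7], 0.88), ([186.5, 265.7, 268.9, 382.9], 0.22)]
slot [([202.9, 272.4], 0.76)]
```

View pics/scene0.png

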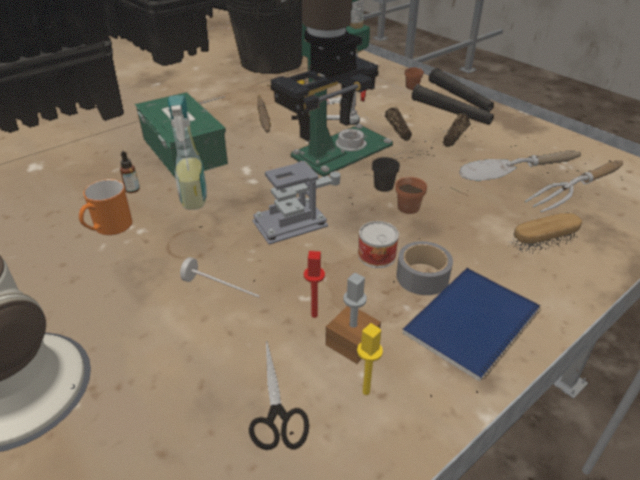

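View pics/side0.png

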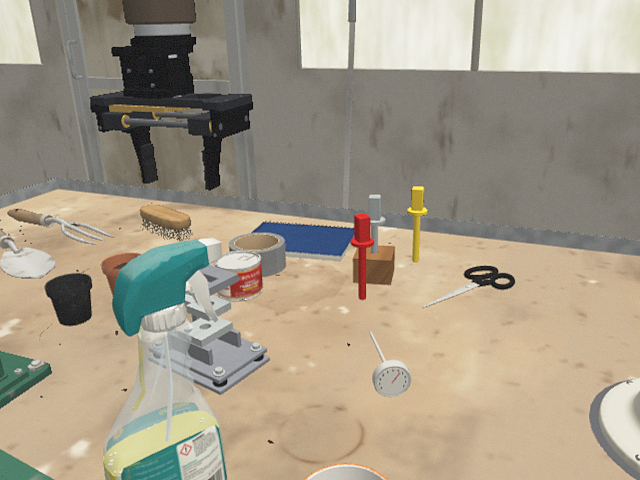

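Candidates for the pin in the scene view: red (314,265), grey steel (355,288) in the wooden block, and yellow (370,340). Only the grey one fits, since it is steel and stands in the block. I'll confirm it in a crop and then locate it.

Run:
```python
from h import *
p=capture("scene");im=p["image"]
a=cv2.resize(im[235:405,290:400],None,fx=3.5,fy=3.5,interpolation=cv2.INTER_CUBIC)
b=cv2.resize(im[150:250,240:350],None,fx=3.5,fy=3.5,interpolation=cv2.INTER_CUBIC)
H=a.shape[0];b=cv2.copyMakeBorder(b,0,H-b.shape[0],0,0,cv2.BORDER_CONSTANT)
cv2.imwrite("pics/crop1.png",np.hstack([a,b]))
q=capture("side")
def tri(c1,c2):
    A=[];B=[]
    M=np.zeros((3,3));v=np.zeros(3)
    for pp,c in((p,c1),(q,c2)):
        d=w(pp,*c,z=0)-pp["eye"];d/=np.linalg.norm(d);P=np.eye(3)-np.outer(d,d);M+=P;v+=P@pp["eye"]
    return np.linalg.solve(M,v)
print("pin",w(p,355.5,286.4,0.125),w(q,375,206.3,0.125),tri((355.5,286.4),(375,206.3)))
print("slot",w(p,285.1,172.9,.124),w(q,202.9,272.4,.124))
print("red",w(p,314,258,0.12),w(q,362,226,.12)); print("yel",w(p,368.2,337.7,0.12),w(q,418.1,199,.12))
print("holder",w(p,354.1,343.2,0),w(q,374.7,277.3,0))
for c,r in[(355,286),(314,262),(371,340),(288,172)]:print(w(p,c,r))
```

```text
pin [ 0.4522765  -0.26712588  0.125     ] [ 0.45099847 -0.27890861  0.125     ] [ 0.44871911 -0.27004174  0.12847511]
slot [0.57212781 0.06098442 0.124     ] [0.57456467 0.04130808 0.124     ]
red [ 0.45094139 -0.17115053  0.12      ] [ 0.44455652 -0.19435735  0.12      ]
yel [ 0.39842609 -0.34941363  0.12      ] [ 0.39683091 -0.35644905  0.12      ]
holder [ 0.45187346 -0.27226474  0.        ] [ 0.44724856 -0.26812775  0.        ]
[ 0.44078864 -0.27713543  0.14009647]
[ 0.43488545 -0.19019032  0.13299179]
[ 0.3891593  -0.3629662   0.13398987]
[0.58075373 0.06278358 0.12181727]
```

View pics/crop1.png

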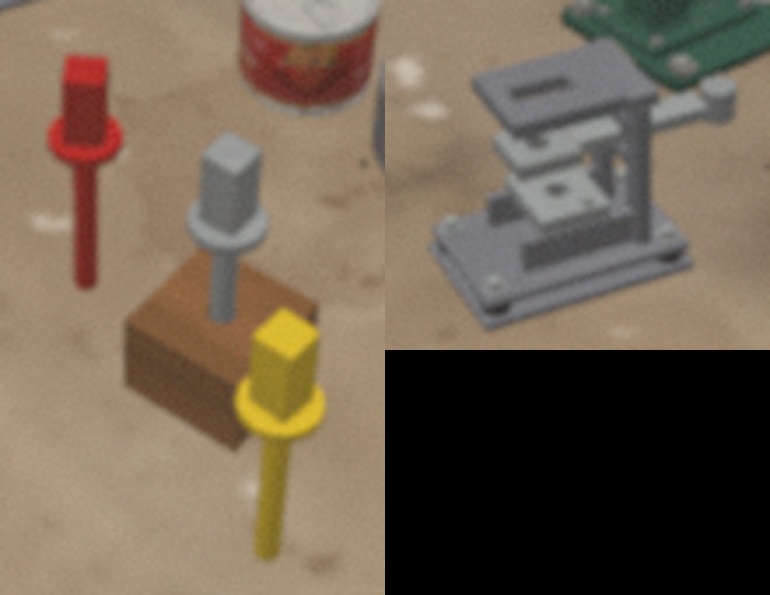

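The crop confirms it: the grey steel pin (355,288 in the scene view) stands in the wooden block, red and yellow are decoys. I'll move above it for a wrist view.

```bash
python3 -m creep '[[1,-20,-30,20,0],[1,-45,-70,60,0],[1,-70,-110,70,0],[1,-95,-150,70,0],[1,-120,-190,70,0],[1,-145,-230,70,0],[1,-170,-270,70,0],[1,-170,-270,70,0]]'
python3 - <<'E'
from h import *
s=sense();print(s["tcp_pos"],s["ee_rot"],s["time_s"])
p=capture("wrist");cv2.imwrite("pics/w1.png",p["image"]);print(p["eye"],p["attitude"],p["mtx"])
for t in ["pin_grip","holder"]:
    for m in mark_of(p,t):print(t,m["centre"],m["confidence"],w(p,*m["centre"],z=0.125 if t=="pin_grip" else 0))
E
```

```text
time_s: 1.7
tcp_pos: [0.4521, -0.2735, 0.2755]
ee_rot: [[-0.0, -1.0, 0.006], [-0.001, 0.006, 1.0], [-1.0, 0.0, -0.001]]
wrist_force: [0.6, 0.4, -0.2]
gripper_width: 1.0
[ 0.45205114 -0.27347051  0.27546193] [[-1.07064569e-04 -9.99980354e-01  6.26733924e-03]
 [-6.55973789e-04  6.26740816e-03  9.99980144e-01]
 [-9.99999779e-01  1.02951232e-04 -6.56631919e-04]] 1.7
[ 0.4526623  -0.35619735  0.45581711] [[-9.99982493e-01 -5.85324955e-03 -8.67744225e-04]
 [ 5.84557223e-03 -9.54442175e-01 -2.98338674e-01]
 [ 9.18039022e-04 -2.98338523e-01  9.54459681e-01]] [[379.29298377   0.         315.34556572]
 [  0.         379.29298377 240.70795391]
 [  0.           0.           1.        ]]
pin_grip [317.5, 224.0] 0.88 [ 0.45092884 -0.26855973  0.125     ]
pin_grip [324.6, 306.2] 0.75 [ 0.4444112  -0.18645745  0.125     ]
pin_grip [378.9, 123.0] 0.61 [ 0.39941444 -0.35521106  0.125     ]
pin_grip [243.5, 412.8] 0.29 [ 0.53057025 -0.0613151   0.125     ]
holder [319.5, 194.3] 0.91 [ 0.44769391 -0.27265461  0.        ]
```

View pics/w1.png

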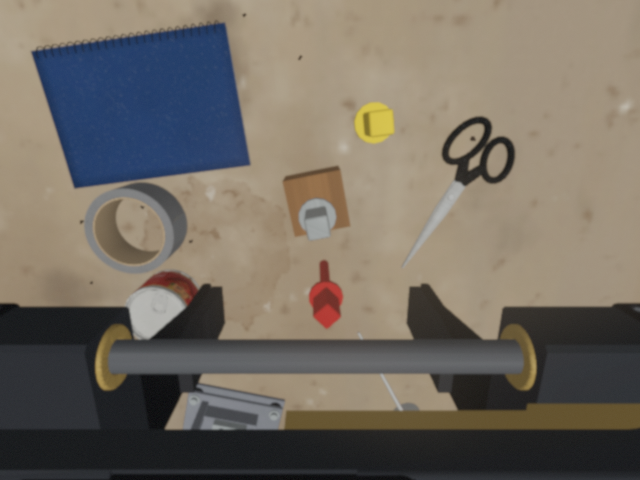

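Run:
```python
from h import *
p=capture("wrist");im=p["image"]
a=cv2.resize(im[155:255,270:370],None,fx=6,fy=6,interpolation=cv2.INTER_CUBIC)
cv2.imwrite("pics/w1c.png",a)
g=p["z_map"][190:250:3,300:336:3];np.set_printoptions(linewidth=200,precision=3);print(g)
```

```text
[[0.413 0.412 0.412 0.412 0.412 0.414 0.412 0.413 0.411 0.411 0.413 0.412]
 [0.413 0.414 0.413 0.412 0.412 0.412 0.413 0.412 0.413 0.413 0.413 0.414]
 [0.414 0.415 0.415 0.414 0.354 0.353 0.354 0.352 0.353 0.355 0.415 0.414]
 [0.415 0.414 0.415 0.354 0.354 0.355 0.355 0.353 0.356 0.355 0.354 0.356]
 [0.416 0.417 0.357 0.357 0.355 0.354 0.356 0.356 0.356 0.35  0.355 0.354]
 [0.418 0.417 0.355 0.356 0.352 0.349 0.347 0.344 0.341 0.339 0.356 0.356]
 [0.419 0.357 0.358 0.343 0.339 0.337 0.334 0.333 0.329 0.328 0.332 0.356]
 [0.419 0.358 0.357 0.33  0.327 0.327 0.324 0.321 0.319 0.318 0.319 0.357]
 [0.421 0.358 0.359 0.32  0.319 0.318 0.318 0.317 0.317 0.317 0.319 0.359]
 [0.421 0.359 0.358 0.319 0.318 0.319 0.32  0.318 0.318 0.317 0.319 0.359]
 [0.42  0.422 0.36  0.32  0.319 0.32  0.321 0.32  0.32  0.319 0.32  0.36 ]
 [0.423 0.424 0.361 0.322 0.32  0.318 0.32  0.319 0.32  0.321 0.321 0.328]
 [0.422 0.425 0.425 0.363 0.321 0.322 0.321 0.323 0.321 0.322 0.321 0.322]
 [0.424 0.426 0.426 0.427 0.322 0.32  0.321 0.321 0.322 0.323 0.321 0.322]
 [0.428 0.427 0.473 0.472 0.323 0.324 0.322 0.324 0.323 0.324 0.323 0.322]
 [0.475 0.474 0.475 0.476 0.324 0.323 0.324 0.475 0.475 0.475 0.475 0.475]
 [0.477 0.477 0.475 0.476 0.476 0.476 0.476 0.478 0.476 0.477 0.475 0.476]
 [0.477 0.476 0.476 0.477 0.477 0.475 0.478 0.478 0.477 0.476 0.478 0.478]
 [0.478 0.48  0.479 0.478 0.478 0.477 0.477 0.478 0.479 0.481 0.479 0.478]
 [0.479 0.479 0.481 0.48  0.48  0.48  0.481 0.479 0.479 0.48  0.48  0.479]]
```

View pics/w1c.png

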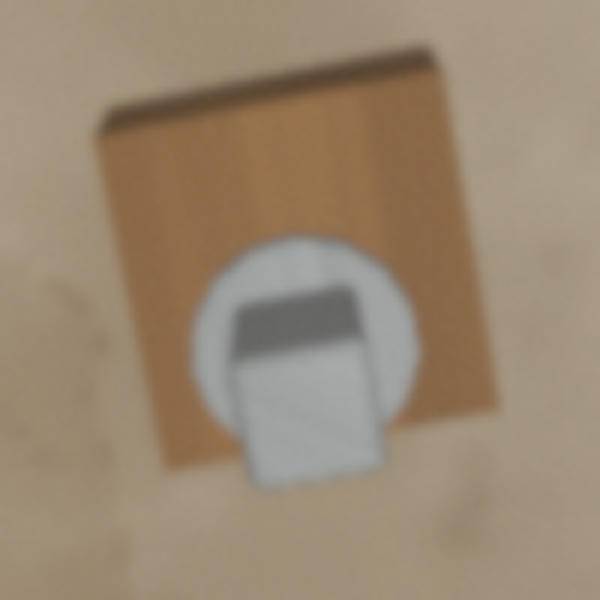

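```bash
cat >> h.py <<'E'
def cloud(p,c0,c1,r0,r1):
    K=np.array(p["mtx"]);R=np.array(p["attitude"]);e=np.array(p["eye"])
    cc,rr=np.meshgrid(np.arange(c0,c1),np.arange(r0,r1));z=p["z_map"][r0:r1,c0:c1]
    d=np.stack([(cc-K[0,2])/K[0,0]*z,-(rr-K[1,2])/K[1,1]*z,-z],-1)
    P=(d@R.T+e)[z>0]; return P
E
python3 - <<'E'
from h import *
p=capture("wrist")
P=cloud(p,295,345,190,250)
T=P[(P[:,2]>0.140)];print(len(T),np.median(T[:,2]))
r=cv2.minAreaRect((T[:,:2]*1000).astype(np.float32));print(r, T.mean(0))
C=P[(P[:,2]>0.1)&(P[:,2]<.112)];r=cv2.minEnclosingCircle((C[:,:2]*1000).astype(np.float32));print("collar",r)
c=[w(p,270+x/6,155+y/6,0.146) for x,y in[(258,488),(383,465),(362,340),(235,358)]];c=np.array(c);print(c,c.mean(0))
for i in range(4):
    d=c[(i+1)%4]-c[i];print(np.linalg.norm(d),np.degrees(np.arctan2(d[1],d[0])))
Q=[w(p,270+x/6,155+y/6,0.045) for x,y in[(165,470),(498,408),(440,72),(97,133)]];print(np.array(Q),np.mean(Q,0));d=Q[1]-Q[0];print(np.degrees(np.arctan2(d[1],d[0])))
E
```

```text
550 0.14527919787001234
((451.0840148925781, -270.9642028808594), (19.899044036865234, 20.395837783813477), 10.991923332214355) [ 0.4511423  -0.27167885  0.14516496]
collar ((450.9903564453125, -271.23516845703125), 17.851734161376953)
[[ 0.45823561 -0.25938817  0.146     ]
 [ 0.44054978 -0.26279934  0.146     ]
 [ 0.44375131 -0.28089336  0.146     ]
 [ 0.46142485 -0.27831074  0.146     ]] [ 0.45099039 -0.2703479   0.146     ]
0.018011787755463866 -169.0830925451829
0.01837507656766395 -79.96603368299132
0.01786124409739659 8.31374923397524
0.0191894448263054 99.56681967307952
[[ 0.47626733 -0.23252393  0.045     ]
 [ 0.41410211 -0.24459823  0.045     ]
 [ 0.42632449 -0.30639173  0.045     ]
 [ 0.487645   -0.29552237  0.045     ]] [ 0.45108473 -0.26975906  0.045     ]
-169.00834626947304
```

```bash
python3 -m creep '[[1,-1,2.5,-20,0.1],[1,-1,2.5,-50,0.19],[1,-1,2.5,-80,0.19],[1,-1,2.5,-100,0.19],[0.6,-1,2.5,-120,0.19],[0.6,-1,2.5,-140,0.19],[0.6,-1,2.5,-148,0.19],[0.6,-1,2.5,-148,0.19]]'
python3 - <<'E'
from h import *
p=capture("wrist");cv2.imwrite("pics/w2.png",p["image"])
s=sense();print(s["tcp_pos"],s["ee_rot"][:,1],s["wrist_force"],s["gripper_width"])
E
```

```text
time_s: 2.75
tcp_pos: [0.4545, -0.2657, 0.1259]
ee_rot: [[-0.003, -0.981, -0.192], [0.001, -0.192, 0.981], [-1.0, 0.002, 0.001]]
wrist_force: [-0.5, 0.1, -0.5]
gripper_width: 0.723
[ 0.45523456 -0.26622639  0.12698479] [-9.81436498e-01 -1.91787126e-01  3.13059446e-04] [ 0.71084926 -0.10733304  0.16539719] 0.6782646530081761
```

View pics/w2.png

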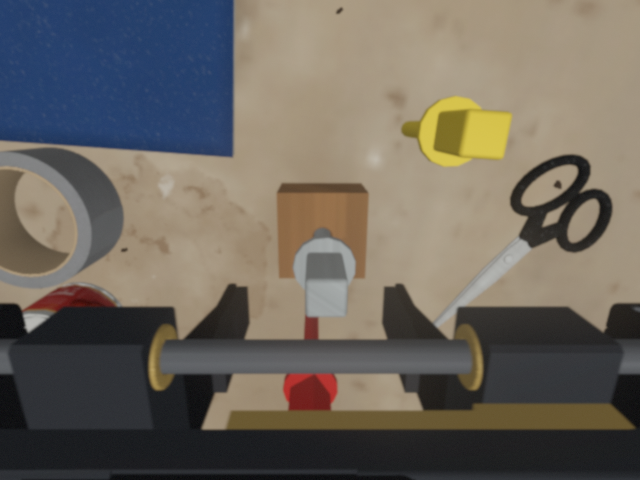

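```bash
python3 -m creep '[[0.6,-4,-5,0,0],[0.6,-4,-5,0,0],[0.6,-4,-5,0,0],[0.6,-4,-5,0,0],[0.6,-4,-5,0,0],[0.6,-4,-5,0,0],[0.6,-4,-5,0,0],[0.6,-4,-5,0,0]]'
python3 - <<'E'
from h import *
p=capture("wrist")
s=sense();print(s["tcp_pos"],s["ee_rot"][:,1],s["wrist_force"],s["gripper_width"])
P=cloud(p,290,360,220,330)
T=P[(P[:,2]>0.140)&(P[:,2]<0.152)];print(len(T),np.median(T[:,2]))
r=cv2.minAreaRect((T[:,:2]*1000).astype(np.float32));print(r, T.mean(0))
C=P[(P[:,2]>0.1)&(P[:,2]<.112)];r=cv2.minEnclosingCircle((C[:,:2]*1000).astype(np.float32));print("collar",r)
E
```

```text
time_s: 3.6
tcp_pos: [0.4512, -0.2712, 0.127]
ee_rot: [[-0.0, -0.981, -0.192], [-0.0, -0.192, 0.981], [-1.0, 0.0, -0.0]]
wrist_force: [0.3, -0.8, -0.4]
gripper_width: 0.598
[ 0.45123868 -0.27120785  0.12696274] [-9.81423720e-01 -1.91852405e-01  3.69802940e-04] [-0.39908783  0.21365747  0.20320406] 0.6038774571140623
1693 0.14530871448591776
((451.3481140136719, -271.1421813964844), (20.090539932250977, 20.812286376953125), 10.474428176879883) [ 0.45160131 -0.27248599  0.14507566]
collar ((451.1422119140625, -271.31646728515625), 17.806690216064453)
```

```bash
python3 -m creep '[[0.4,0,0,0,-0.01],[0.2,0,0,0,-0.01],[0.1,0,0,0,-0.01],[0,0,0,0,-0.01],[0,0,0,0,-0.01],[0,0,0,0,-0.01],[0,0,0,0,-0.01],[0,0,0,0,-0.01]]'
```

```text
time_s: 4.45
tcp_pos: [0.451, -0.2717, 0.128]
ee_rot: [[-0.001, -0.983, -0.183], [-0.001, -0.183, 0.983], [-1.0, 0.001, -0.001]]
wrist_force: [-3.4, -0.5, 7.5]
gripper_width: 0.023
```

Run:
```python
from h import *
p=capture("wrist");cv2.imwrite("pics/w3.png",p["image"])
p=capture("side");cv2.imwrite("pics/s3.png",cv2.resize(p["image"][130:330,270:470],None,fx=3,fy=3))
s=sense();print(s["tcp_pos"],s["wrist_force"],s["gripper_width"],s["moment"])
```

```text
[ 0.45078807 -0.27170263  0.12803986] [-2.86584432 -0.76479258  6.61617696] 0.007433327682251094 [-0.10618931  0.87120049 -0.02488492]
```

View pics/w3.png

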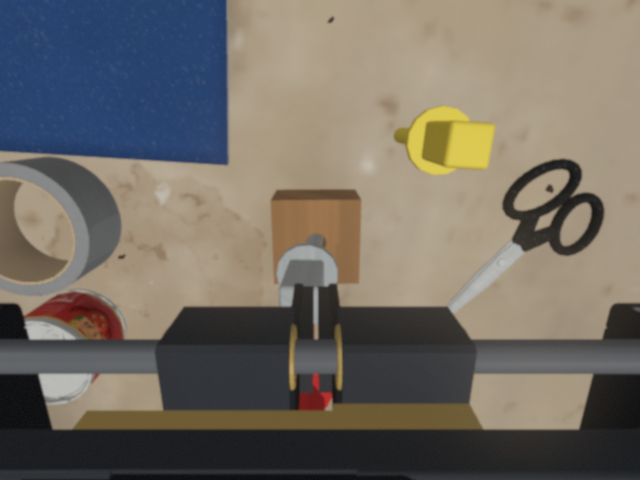

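View pics/s3.png

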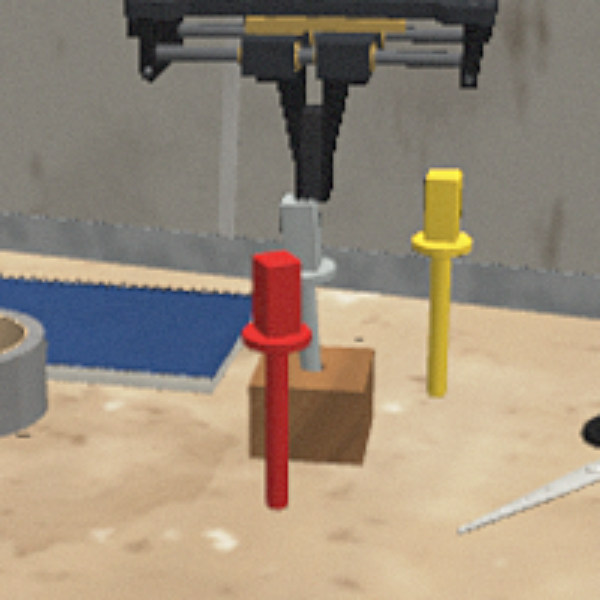

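Run:
```python
from h import *
p=capture("wrist");s=sense();print(s["time_s"],s["tcp_pos"],s["gripper_width"])
def pr(p,X):
    K=np.array(p["mtx"]);c=np.array(p["attitude"]).T@(np.array(X)-p["eye"]);return K[0,0]*c[0]/-c[2]+K[0,2],-K[1,1]*c[1]/-c[2]+K[1,2]
t=s["tcp_pos"];print("tcp px",pr(p,t),"tip px",pr(p,t-[0,0,.019]))
for c,r in[(304,290),(304,300),(304,320),(329,290),(329,320),(329,300),(293,298),(300,260),(290,270),(316,300),(316,310)]:print(c,r,w(p,c,r))
P=cloud(p,270,345,230,300)
C=P[(P[:,2]>0.1)&(P[:,2]<.125)];r=cv2.minEnclosingCircle((C[:,:2]*1000).astype(np.float32));print("collar",r)
q=capture("side");P=cloud(q,350,385,185,260)
for lo in np.arange(.05,.2,.01):
    T=P[(P[:,2]>lo)&(P[:,2]<lo+.01)&(P[:,1]>-.33)&(P[:,1]<-.22)]
    if len(T):print(round(lo,2),len(T),T.mean(0),T[:,0].min(),T[:,0].max(),T[:,1].min(),T[:,1].max())
a=cv2.resize(p["image"][230:350,250:380],None,fx=5,fy=5);cv2.imwrite("pics/w3c.png",a)
```

```text
4.6 [ 0.45075577 -0.27169026  0.12805941] 0.0032264019023640392
tcp px (np.float64(317.05195085387487), np.float64(289.53936729984565)) tip px (np.float64(316.83784914423956), np.float64(275.4245320706883))
304 290 [ 0.45863487 -0.28088598  0.15134144]
304 300 [ 0.45829109 -0.28027139  0.16009465]
304 320 [ 0.45790108 -0.28082367  0.17824595]
329 290 [ 0.44783816 -0.28408647  0.15390759]
329 320 [ 0.44848153 -0.28271292  0.17850841]
329 300 [ 0.44810916 -0.28370986  0.16319882]
293 298 [ 0.46266865 -0.27250101  0.14407729]
300 260 [ 0.46172202 -0.27898918  0.10869316]
290 270 [ 0.46632142 -0.27835635  0.12430105]
316 300 [ 0.45202628 -0.27512735  0.14752048]
316 310 [ 0.45088167 -0.26902928  0.14559171]
collar ((456.6038513183594, -270.4570617675781), 17.742874145507812)
0.05 33 [ 0.45055815 -0.26699111  0.05440433] 0.4464642671028474 0.45810230225209964 -0.2732296746538452 -0.2634749022007814
0.06 13 [ 0.44852646 -0.26869757  0.06419102] 0.447053818126504 0.4503959129229983 -0.27265881235212286 -0.26512292112515
0.07 28 [ 0.45057941 -0.26675458  0.075691  ] 0.4471493119456307 0.4552
[... 477 characters left out ...]
4503979394505244 0.4637518428262054 -0.2727448531775908 -0.25730262300734585
0.12 76 [ 0.45397424 -0.26179521  0.12519922] 0.445680465131832 0.4660216178707358 -0.27724065357052907 -0.25719970910030454
0.13 80 [ 0.45485561 -0.26129893  0.13507623] 0.4461078251011611 0.46577300227541724 -0.2795323424030117 -0.25622952097273455
0.14 84 [ 0.45461237 -0.26257633  0.14490109] 0.44069880149601953 0.468312488471097 -0.2773349902045418 -0.25653087353484494
0.15 75 [ 0.44822224 -0.26401813  0.15483421] 0.4398090007647 0.4575864527703449 -0.2813058428501899 -0.25840223897808634
0.16 55 [ 0.44792613 -0.26303859  0.16350054] 0.4395764941158062 0.45757256935931545 -0.27868720898201904 -0.2569579573117041
```

View pics/w3c.png

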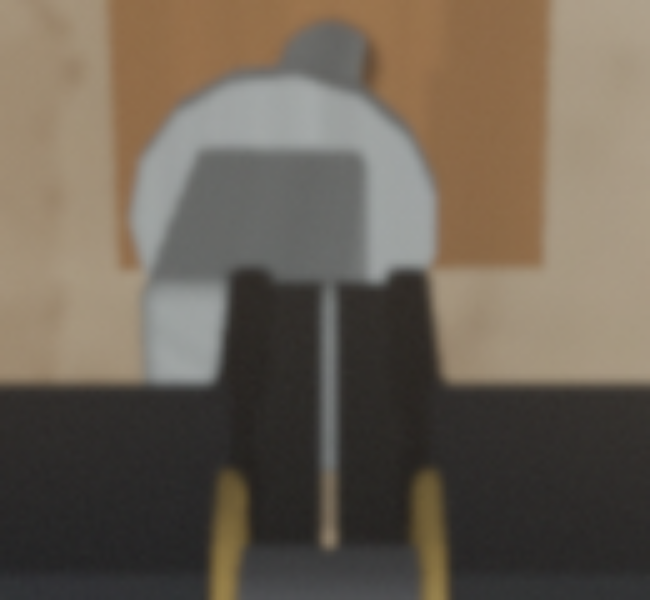

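```bash
python3 -m creep '[[0,0,0,3,0],[0.1,0,0,8,0],[0.2,0,0,10,0],[0.6,0,0,10,0],[0.6,0,0,10,0],[0.6,0,0,10,0],[0.6,0,0,10,0],[0.6,0,0,10,0]]'
python3 - <<'E'
from h import *
p=capture("wrist");cv2.imwrite("pics/w4.png",p["image"]);s=sense();print(s["tcp_pos"],s["gripper_width"],s["wrist_force"])
q=capture("side");cv2.imwrite("pics/s4.png",cv2.resize(q["image"][130:330,270:470],None,fx=3,fy=3))
P=cloud(p,270,345,230,320)
T=P[(P[:,2]>0.140)&(P[:,2]<0.150)];print(len(T),np.median(T[:,2]),cv2.minAreaRect((T[:,:2]*1000).astype(np.float32)))
C=P[(P[:,2]>0.1)&(P[:,2]<.115)];print("collar",cv2.minEnclosingCircle((C[:,:2]*1000).astype(np.float32)))
# fingers from wrist
P=cloud(p,200,440,240,420)
t=s["tcp_pos"];y=s["ee_rot"][:,1]
rel=P-t; u=rel@y; v=rel@s["ee_rot"][:,2]; z=rel[:,2]
for lo in np.arange(-.03,.06,.006):
    m=(z>lo)&(z<lo+.006)&(abs(v)<.03)&(abs(u)<.06)&(abs(u)>.015)
    if m.sum():print(round(lo,3),m.sum(),u[m&(u>0)].min() if (m&(u>0)).any() else 0,u[m&(u<0)].max() if (m&(u<0)).any() else 0,v[m].mean())
Q=cloud(q,340,420,140,240);rel=Q-t; u=rel@y; v=rel@s["ee_rot"][:,2]; z=rel[:,2]
print("side")
for lo in np.arange(-.03,.06,.006):
    m=(z>lo)&(z<lo+.006)&(abs(v)<.03)&(abs(u)<.06)&(abs(u)>.0205)
    if m.sum():print(round(lo,3),m.sum(),u[m&(u>0)].min() if (m&(u>0)).any() else 0,u[m&(u<0)].max() if (m&(u<0)).any() else 0,v[m].mean())
E
```

```text
time_s: 5.45
tcp_pos: [0.4507, -0.2717, 0.1379]
ee_rot: [[-0.001, -0.983, -0.182], [-0.001, -0.182, 0.983], [-1.0, 0.002, -0.001]]
wrist_force: [-0.2, 0.0, -0.4]
gripper_width: 0.545
[ 0.45069162 -0.2716702   0.13793349] 0.5680773290106758 [ 0.12549538 -0.53529849 -0.57431571]
1518 0.14525740140885246 ((456.29638671875, -269.81378173828125), (19.881851196289062, 20.3729305267334), 10.536205291748047)
collar ((454.421142578125, -270.2547607421875), 17.929101943969727)
-0.006 1 0 -0.01502239582827823 -0.007768360819947496
-0.0 20 0 -0.015027876364199047 -0.001735971282926537
0.006 27 0 -0.015002879371324836 0.00012638327323092062
0.012 14 0.02300061134423591 -0.024724414519068847 -0.006910737909160981
0.018 348 0.02273776396446324 -0.024326727930189345 -0.00700124570981242
0.024 402 0.022732628994220468 -0.02433848532300384 -0.006813153368365295
0.03 452 0.022693547822396437 -0.024358782126678878 -0.007291142124492534
0.036 475 0.02265460992325135 -0.024354083439861774 -0.008175621585534074
0.042 592 0.02267602697055737 -0.024380887839912612 -0.008498464368604464
0.048 489 0.02287006134133924 -0.02463980701630824 -0.010686121189782778
0.054 678 0.022683038983476962 -0.02426311674742935 -0.010716245257032294
side
0.012 2 0.030419848298024597 -0.024744132048147273 0.003692565914503822
0.018 50 0.02521756695422925 -0.02443403261656257 0.006401994761221817
0.024 52 0.02551812337025284 -0.024101901139230317 0.006266432713796158
0.03 53 0.02535815886076047 -0.024073666375696672 0.0073904582109809635
0.036 50 0.025112323884584977 -0.024243605358027994 0.00673348288022391
0.042 54 0.025512780473691245 -0.024499164676333403 0.007822098247301908
0.048 57 0.025065415566232124 -0.024669111466459056 0.008636045148155169
0.054 66 0.024979051337166512 -0.02395458764334451 0.009064140636413446
```

View pics/s4.png

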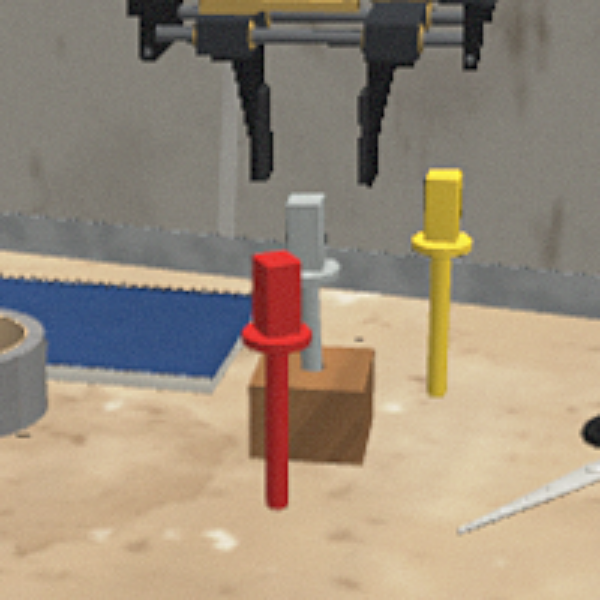

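Both cameras agree that the fingertips sit 18 mm above the reported TCP, not 19 mm below it. The reported pose is therefore about 37 mm too low along the tool, and the fingers closed on top of the pin. I'll allow for this from here on and descend 46 mm further.

```bash
python3 -m creep '[[0.6,0.5,1,-10,0],[0.6,0.5,1,-20,0],[0.6,0.5,1,-30,0],[0.6,0.5,1,-38,0],[0.6,0.5,1,-44,0],[0.6,0.5,1,-46,0],[0.6,0.5,1,-46,0],[0.6,0.5,1,-46,0]]'
python3 - <<'E'
from h import *
p=capture("wrist");cv2.imwrite("pics/w5.png",p["image"]);s=sense();print(s["tcp_pos"],s["gripper_width"],s["wrist_force"])
q=capture("side");cv2.imwrite("pics/s5.png",cv2.resize(q["image"][130:330,270:470],None,fx=3,fy=3))
E
```

```text
time_s: 6.35
tcp_pos: [0.4515, -0.2708, 0.0922]
ee_rot: [[-0.001, -0.983, -0.182], [-0.001, -0.182, 0.983], [-1.0, 0.001, -0.001]]
wrist_force: [-0.0, 0.3, 0.5]
gripper_width: 0.599
[ 0.45159032 -0.27082256  0.09238468] 0.5989024869832162 [-0.02998939  0.43718488  0.16812751]
```

View pics/s5.png

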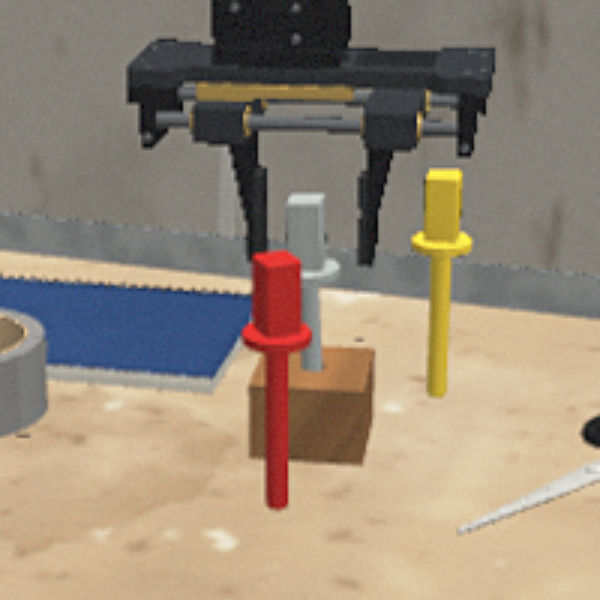

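Fingertips now flank the grip just above the collar (crop row ~262 against the collar at 268). I'll close.

```bash
python3 -m creep '[[0.4,0,0,0,0],[0.2,0,0,0,0],[0.1,0,0,0,0],[0,0,0,0,0],[0,0,0,0,0],[0,0,0,0,0],[0,0,0,0,0],[0,0,0,0,0]]'
python3 - <<'E'
from h import *
p=capture("scene");cv2.imwrite("pics/c6.png",cv2.resize(p["image"][200:420,270:430],None,fx=2.7,fy=2.7))
q=capture("side");cv2.imwrite("pics/s6.png",cv2.resize(q["image"][130:330,270:470],None,fx=3,fy=3))
E
```

```text
time_s: 7.25
tcp_pos: [0.4516, -0.2708, 0.0924]
ee_rot: [[-0.0, -0.983, -0.182], [-0.001, -0.182, 0.983], [-1.0, 0.0, -0.001]]
wrist_force: [1.2, 0.2, 0.1]
gripper_width: 0.227
```

View pics/s6.png

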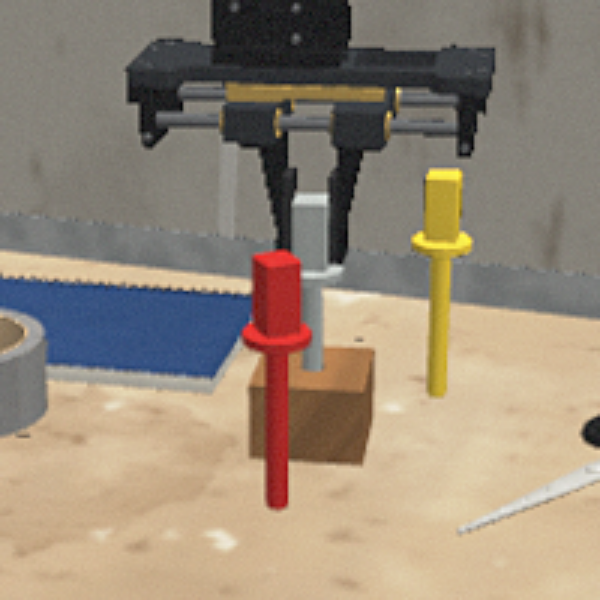

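View pics/c6.png

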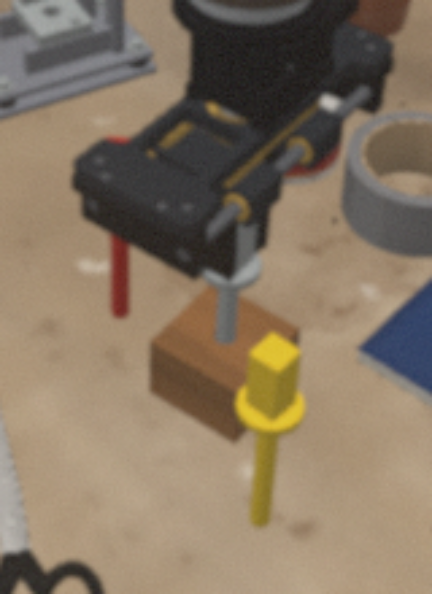

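```bash
python3 -m creep '[[0,0,0,6,0],[0,0,0,14,0],[0,0,0,25,0],[0,0,0,40,0],[0,0,0,65,0],[0,0,0,100,0],[0,0,0,140,0],[0,0,0,160,0]]'
python3 - <<'E'
from h import *
q=capture("side");cv2.imwrite("pics/s7.png",q["image"])
p=capture("scene");cv2.imwrite("pics/c7.png",p["image"])
for t in ["pin_tip","pin_grip"]:
  for z in (p,q): print(t,[(m["centre"],m["confidence"]) for m in mark_of(z,t)])
for m in mark_of(p,"slot"):print(m["centre"],w(p,*m["centre"],z=.124))
E
```

```text
time_s: 8.15
tcp_pos: [0.4527, -0.2715, 0.2574]
ee_rot: [[0.006, -0.983, -0.183], [-0.004, -0.183, 0.983], [-1.0, -0.005, -0.005]]
wrist_force: [0.8, -0.5, -2.2]
gripper_width: 0.231
pin_tip [([357.8, 264.9], 0.96), ([314.5, 314.7], 0.93), ([364.5, 392.6], 0.63)]
pin_tip [([412.0, 258.8], 0.97), ([362.5, 298.5], 0.86), ([374.2, 179.6], 0.62)]
pin_grip [([362.9, 192.7], 0.79), ([312.5, 263.8], 0.76), ([370.6, 337.5], 0.69)]
pin_grip [([362.3, 228.5], 0.79), ([416.6, 196.1], 0.78), ([377.2, 106.0], 0.69)]
[287.4, 173.7] [0.57375828 0.05566915 0.124     ]
```

View pics/s7.png

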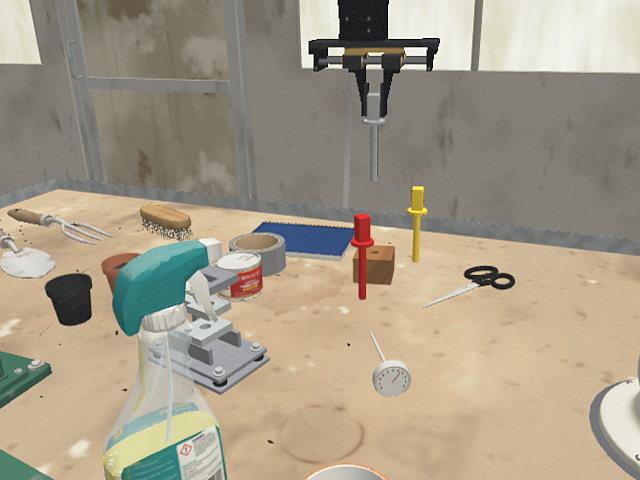

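View pics/c7.png

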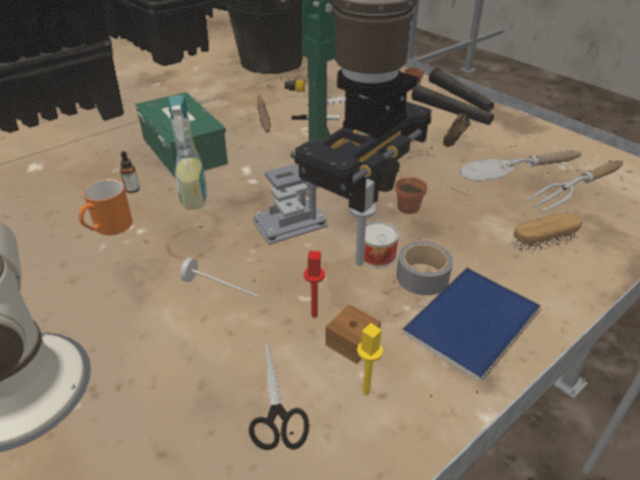

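Run:
```python
from h import *
p=capture("scene");q=capture("side")
P=cloud(p,0,640,60,480);Q=cloud(q,0,640,60,480)
A=np.vstack([P,Q])
m=(A[:,0]>.35)&(A[:,0]<.85)&(A[:,1]>-.15)&(A[:,1]<.35)&(A[:,2]>0.015)
A=A[m];
W=np.zeros((25,25))
for x,y,z in A:
    i=int((x-.35)/.02);j=int((y+.15)/.02);W[i,j]=max(W[i,j],z*1000)
print("rows x from .36, cols y from -.14 step .02 (mm height)")
for i in range(25):print("%.2f"%(.36+.02*i)," ".join("%3d"%v for v in W[i]))
T=P[(P[:,2]>.119)&(P[:,2]<.129)&(abs(P[:,0]-.58)<.08)&(abs(P[:,1]-.06)<.07)]
print(len(T),cv2.minAreaRect((T[:,:2]*1000).astype(np.float32)),np.median(T[:,2]))
np.save("ear.npy",T)
cv2.imwrite("pics/b7.png",cv2.resize(p["image"][150:250,240:360],None,fx=6,fy=6,interpolation=cv2.INTER_CUBIC))
```

```text
rows x from .36, cols y from -.14 step .02 (mm height)
0.36   0   0   0   0   0  17  22  21   0   0   0   0   0   0   0   0   0   0   0   0   0   0   0   0   0
0.38   0   0   0   0   0  15   0   0   0   0   0   0   0   0   0   0   0   0   0   0   0   0   0   0   0
0.40   0   0   0   0   0   0   0   0   0   0   0   0   0   0   0   0   0   0   0   0   0   0   0   0   0
0.42   0   0   0   0   0   0   0   0   0   0   0   0   0   0   0   0   0   0 249  89  86   0   0   0   0
0.44   0   0   0   0   0   0   0   0   0   0   0   0   0   0   0   0   0 251 252 253 252 176  85   0   0
0.46   0   0   0   0   0   0   0   0   0   0   0   0   0   0   0   0   0   0 251 253 253 246 220  87   0
0.48   0   0   0   0   0   0   0   0   0   0   0   0   0   0   0   0   0   0  86 250 249 244 212  96   0
0.50   0   0   0   0   0   0   0   0  26  29  23  19   0   0   0   0   0   0   0  70 114 208 114  90   0
0.52   0   0   0   0   0   0   0   0  27 125  24  24  31   0   0   0   0   0   0   0   0   0   0   0 102
0.54   0   0   0   0   0   0   0   0 127 128 127 127 125   0   0   0   0   0   0   0   0   0   0   0
[... 1004 characters left out ...]
 0   0   0   0   0   0   0   0  15   0   0   0   0
0.76   0   0   0   0   0   0   0   0   0   0   0   0   0   0  19  21 271 267 261   0  23  21   0   0   0
0.78   0   0  62  63  61  61   0   0   0   0   0   0   0   0   0   0 269 260 257   0   0  17   0   0   0
0.80   0   0  62  51  49  63   0  64  62  63   0   0   0   0   0   0 264 255   0   0  17  16   0   0   0
0.82   0   0  62  49  48  63   0  63  41  62  62   0   0   0   0   0   0  82  86   0   0   0   0   0   0
0.84   0   0  61  62  61  60   0  65   0  62  62   0   0   0   0   0   0   0   0   0   0   0   0   0   0
498 ((562.7134399414062, 55.331398010253906), (65.46033477783203, 58.674747467041016), 74.17721557617188) 0.1252224509760141
```

View pics/b7.png

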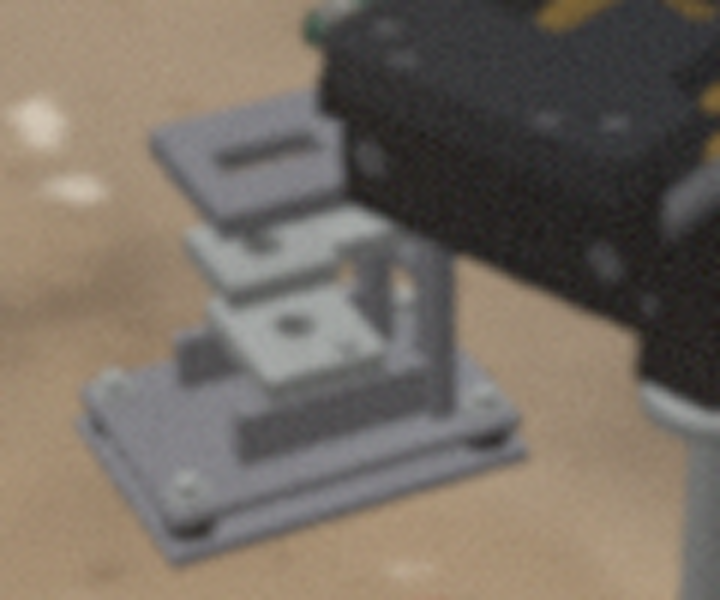

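Run:
```python
from h import *
p=capture("scene")
f=lambda x,y,z:w(p,240+x/6,150+y/6,z)
a,b=f(180,560,.003),f(525,455,.003);print(a,b,np.linalg.norm(b-a),np.degrees(np.arctan2(*(b-a)[1::-1])))
c=f(80,425,.003);print(c,np.linalg.norm(a-c),np.degrees(np.arctan2(*(a-c)[1::-1])))
a,b=f(218,160,.124),f(314,138,.124);print(a,b,np.degrees(np.arctan2(*(b-a)[1::-1])))
print(f(267,148,.124), f(262,242,.088),f(295,325,.052))
```

```text
[0.50098851 0.02602447 0.003     ] [ 0.6280256  -0.00525156  0.003     ] 0.13083047117190028 -13.830934938103939
[0.51951152 0.11017426 0.003     ] 0.08616431405660063 -102.41394704340978
[0.55038903 0.06103776 0.124     ] [0.58284308 0.05141123 0.124     ] -16.521429681248005
[0.56716464 0.05652696 0.124     ] [0.56401438 0.05732322 0.088     ] [0.573472   0.05324438 0.052     ]
```

```bash
python3 -m creep '[[0,20,20,3,0],[0,45,60,3,-0.1],[0,70,105,3,-0.2],[0,95,145,3,-0.3],[0,115,190,3,-0.4],[0,130,235,3,-0.43],[0,137,280,3,-0.43],[0,137,325,3,-0.43]]' && python3 -m creep '[[0,0,40,0,0],[0,0,80,0,0],[0,0,90,0,0],[0,0,90,0,0],[0,0,90,0,0],[0,0,90,0,0],[0,0,90,0,0],[0,0,90,0,0]]'
python3 - <<'E'
from h import *
p=capture("wrist");cv2.imwrite("pics/w8.png",p["image"]);s=sense();print(s["tcp_pos"],s["ee_rot"],s["wrist_force"],p["eye"])
for t in ["slot","eye_level","bush_level","bracket"]:
    for m in mark_of(p,t):print(t,m["centre"],m["confidence"],w(p,*m["centre"],z=dict(slot=.124,eye_level=.088,bush_level=.052,bracket=0)[t]))
E
```

```text
time_s: 9.45
tcp_pos: [0.5887, 0.0564, 0.253]
ee_rot: [[-0.004, -0.97, 0.244], [-0.0, 0.244, 0.97], [-1.0, 0.004, -0.001]]
wrist_force: [1.1, -0.2, -1.9]
gripper_width: 0.228
time_s: 10.25
tcp_pos: [0.5887, 0.1453, 0.2532]
ee_rot: [[-0.004, -0.969, 0.246], [-0.0, 0.246, 0.969], [-1.0, 0.004, -0.001]]
wrist_force: [-0.8, -0.2, -1.9]
gripper_width: 0.223
[0.58876535 0.14544834 0.25318266] [[-3.82928121e-03 -9.69440370e-01  2.45297177e-01]
 [-1.27011188e-04  2.45299445e-01  9.69447351e-01]
 [-9.99992660e-01  3.68113104e-03 -1.06245033e-03]] [ 0.25800797 -0.52654143 -0.99555228] [0.57031505 0.06496209 0.43357105]
slot [315.1, 107.5] 0.95 [0.56642751 0.05460616 0.124     ]
eye_level [309.5, 109.5] 0.8 [0.57105129 0.05379668 0.088     ]
bush_level [315.3, 109.0] 0.61 [0.56566936 0.05354954 0.052     ]
bracket [315.2, 110.4] 0.73 [0.56549204 0.05335516 0.        ]
```

View pics/w8.png

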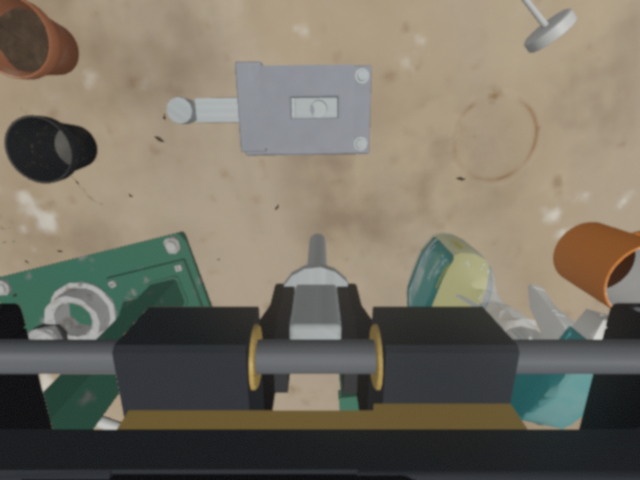

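Excellent view: the bracket is straight below at (305,110), the slot at about (315,108), and a hole is visible through the slot near (319,108). I'll enlarge it and measure.

Run:
```python
from h import *
p=capture("wrist");im=p["image"]
cv2.imwrite("pics/w8c.png",cv2.resize(im[85:130,280:350],None,fx=11,fy=11,interpolation=cv2.INTER_CUBIC))
P=cloud(p,225,380,55,165)
T=P[(P[:,2]>.117)&(P[:,2]<.131)]
r=cv2.minAreaRect((T[:,:2]*1000).astype(np.float32));print("ear",r,np.median(T[:,2]))
print("tip marks",[(m["centre"],m["confidence"]) for m in mark_of(p,"pin_tip")])
q=capture("side");print("tip side",[(m["centre"],m["confidence"]) for m in mark_of(q,"pin_tip")])
cv2.imwrite("pics/s8.png",q["image"])
```

```text
ear ((581.2432861328125, 50.59290313720703), (65.63455963134766, 89.09149169921875), 76.35401153564453) 0.12446906619614645
tip marks [([315.6, 238.3], 0.86)]
tip side [([133.3, 273.9], 0.95), ([414.7, 259.3], 0.64), ([366.4, 300.7], 0.61)]
```

View pics/w8c.png

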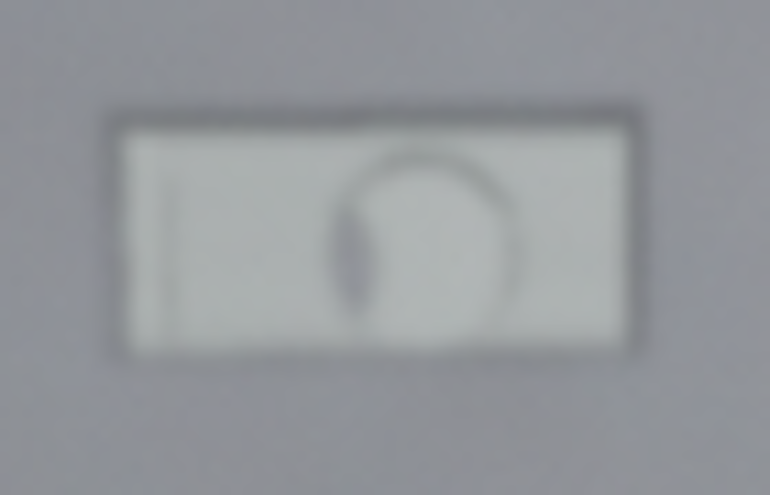

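View pics/s8.png

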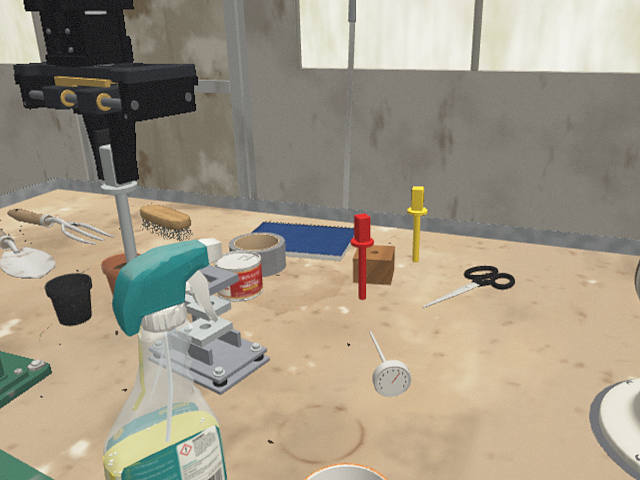

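```bash
cat >> h.py <<'E'
def tri(obs):
    M=np.zeros((3,3));v=np.zeros(3)
    for pp,c in obs:
        d=w(pp,*c,z=-1)-pp["eye"];d/=np.linalg.norm(d);P=np.eye(3)-np.outer(d,d);M+=P;v+=P@np.array(pp["eye"])
    return np.linalg.solve(M,v)
E
python3 - <<'E'
from h import *
p=capture("wrist");s=sense();print(s["time_s"])
f=lambda x,y,z:w(p,280+(x+.5)/11-.5,85+(y+.5)/11-.5,z)
sl=[f(x,y,.124) for x,y in[(120,115),(630,115),(630,357),(120,357)]]
c=np.mean(sl,0);d=sl[0]-sl[1];d/=np.linalg.norm(d);th=np.arctan2(d[1],d[0]);n=np.array([-d[1],d[0],0])
print("slot",c,np.degrees(th),np.linalg.norm(sl[0]-sl[1]),np.linalg.norm(sl[1]-sl[2]))
def rel(X):return (X-c)@d*1000,(X-c)@n*1000
for nm,x,y,z in[("eyeL",330,255,.088),("eyeR",520,255,.088),("eyetop",420,152,.088),("bushR",375,255,.052)]:
    print(nm,rel(f(x,y,z)))
# tip/depth of pin
P=cloud(p,295,340,225,262)
print(w(p,316,240),w(p,316,236))
q=capture("side");S=s["tcp_pos"]
t=tri([(p,(315.6,238.3)),(q,(133.3,273.9))]);print("tip tri",t,"rel tcp",t-S)
# shank slices
Q=cloud(q,110,140,190,275)
for A,nm in((Q,"side"),(P,"wrist")):
  for lo in np.arange(.16,.27,.015):
    m=(A[:,2]>lo)&(A[:,2]<lo+.015)&(abs(A[:,0]-S[0])<.03)&(abs(A[:,1]-S[1])<.03)
    if m.sum()>3:print(nm,round(lo,3),m.sum(),A[m].mean(0)-S)
cv2.imwrite("pics/w8p.png",cv2.resize(p["image"][220:330,260:375],None,fx=5,fy=5,interpolation=cv2.INTER_CUBIC))
E
```

```text
10.75
slot [0.56728172 0.05440771 0.124     ] -14.083774055290334 0.03537685298412924 0.015967375126761624
eyeL (np.float64(3.5056302636292838), np.float64(-0.07371770772473642))
eyeR (np.float64(-11.347846551435186), np.float64(-0.07162165441372244))
eyetop (np.float64(-3.5176866533405544), np.float64(-7.623302213653048))
bushR (np.float64(-0.03035396158538039), np.float64(-1.3361345773165108))
[0.58751898 0.14098868 0.1851747 ] [0.58749918 0.14117831 0.17498309]
tip tri [0.58879798 0.14560823 0.16522517] rel tcp [ 0.0001434  -0.00079854 -0.08773234]
side 0.175 65 [-0.0030958   0.00377182 -0.06623858]
side 0.19 157 [-0.00372971  0.00320501 -0.05535999]
side 0.205 163 [-0.00371527  0.0032404  -0.04044562]
side 0.22 166 [-0.00328667  0.00303973 -0.02560282]
side 0.235 176 [-0.00313298  0.00308307 -0.01048611]
side 0.25 178 [-0.00772936  0.00765841  0.00543156]
wrist 0.16 49 [-0.00153238 -0.0039825  -0.08151953]
wrist 0.175 101 [-0.00159917 -0.00391611 -0.07059791]
wrist 0.19 123 [-0.00131881 -0.00397518 -0.05547078]
wrist 0.205 147 [-0.0012909  -0.00419058 -0.0404647 ]
wrist 0.22 46 [-0.00114437 -0.00474813 -0.03018521]
```

View pics/w8p.png

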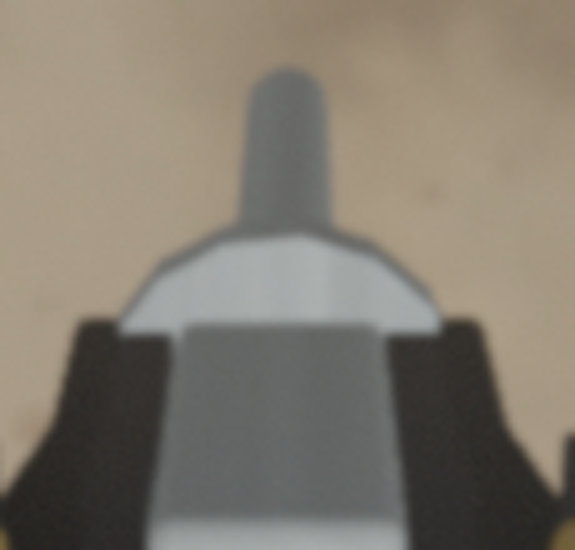

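Along bracket x relative to the slot middle, the eye is at about -4 mm and the bush about +7 mm; the tip is 88 mm below the reported TCP. I'll move above the eye's x position with the tip 6 mm over the ear.

```bash
python3 -m creep '[[0,-10,-35,0,0],[0,-20,-70,0,0],[0,-25.5,-90,0,0],[0,-25.5,-90,-15,0],[0,-25.5,-90,-27,0],[0,-25.5,-90,-33,0],[0,-25.5,-90,-33,0],[0,-25.5,-90,-33,0]]'
python3 - <<'E'
from h import *
p=capture("scene");q=capture("wrist");s=sense();print(s["tcp_pos"],s["ee_rot"][:,0],s["ee_rot"][:,1],s["wrist_force"])
cv2.imwrite("pics/c9.png",cv2.resize(p["image"][130:250,230:350],None,fx=5,fy=5,interpolation=cv2.INTER_CUBIC));cv2.imwrite("pics/w9.png",q["image"])
for t in ["pin_tip","slot"]:print(t,[(m["centre"],m["confidence"]) for m in mark_of(p,t)])
d=np.array([.9699,-.2433]);n=np.array([.2433,.9699]);c=np.array([.5673,.0544]);print("br xy",(s["tcp_pos"][:2]-c)@d*1e3,(s["tcp_pos"][:2]-c)@n*1e3)
E
```

```text
time_s: 11.6
tcp_pos: [0.5636, 0.0569, 0.22]
ee_rot: [[-0.004, -0.97, 0.243], [-0.001, 0.243, 0.97], [-1.0, 0.004, -0.002]]
wrist_force: [-0.1, -0.6, -2.7]
gripper_width: 0.232
[0.56367522 0.05685713 0.22049955] [-3.03264426e-03 -1.36019740e-04 -9.99995392e-01] [-0.96995338  0.24327346  0.00290845] [-1.1407587  -0.49027826 -1.87370504]
pin_tip [([364.9, 393.0], 0.89), ([314.2, 319.4], 0.65), ([282.1, 170.6], 0.57)]
slot [([288.0, 174.3], 0.82)]
br xy -4.11349325916787 1.501256865909289
```

View pics/c9.png

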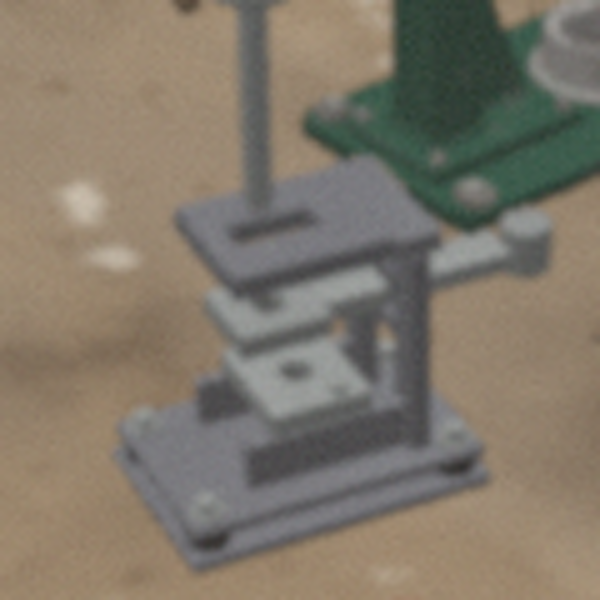

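View pics/w9.png

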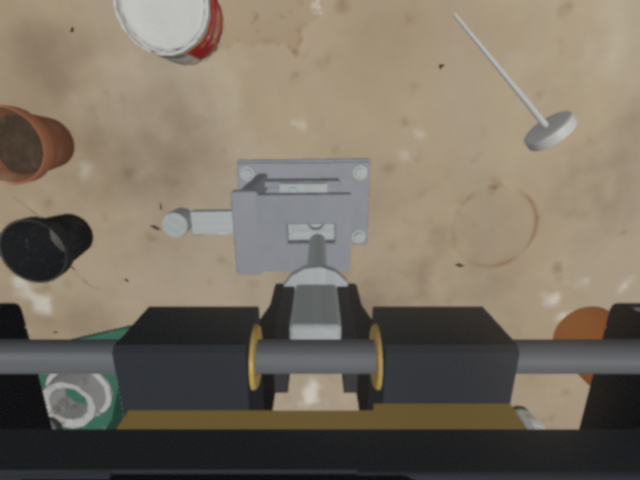

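Run:
```python
from h import *
p=capture("wrist");s=sense();print(s["tcp_pos"],s["wrist_force"])
cv2.imwrite("pics/w9c.png",cv2.resize(p["image"][212:262,280:345],None,fx=11,fy=11,interpolation=cv2.INTER_CUBIC))
print("tip",[(m["centre"],m["confidence"]) for m in mark_of(p,"pin_tip")],"slot",[(m["centre"],m["confidence"]) for m in mark_of(p,"slot")])
```

```text
[0.56342766 0.05666416 0.22042262] [ 0.01972713 -0.45346837 -2.41138122]
tip [([314.5, 241.7], 0.6)] slot [([312.8, 237.4], 0.96)]
```

View pics/w9c.png

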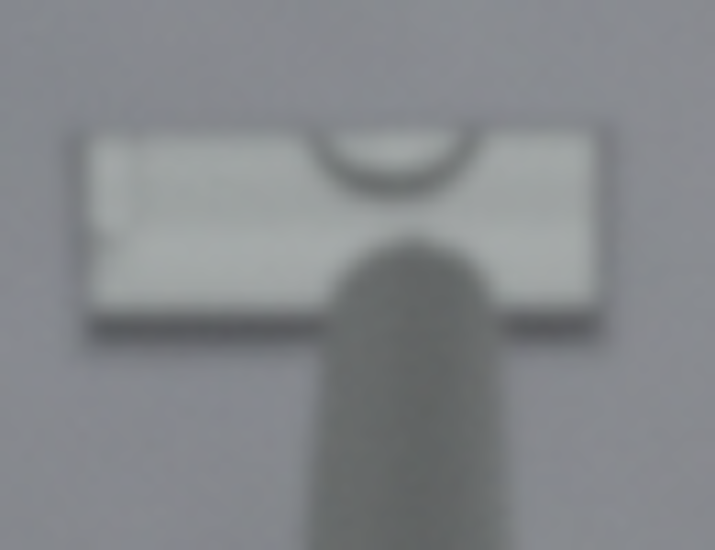

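Run:
```python
from h import *
p=capture("wrist")
f=lambda x,y,z:w(p,280+(x+.5)/11-.5,212+(y+.5)/11-.5,z)
d=np.array([.9699,-.2433,0]);n=np.array([.2433,.9699,0])
c=np.mean([f(80,129,.124),f(603,129,.124),f(80,345,.124),f(603,345,.124)],0)
print("slot c",c, [((f(x,y,.124)-c)@d*1e3,(f(x,y,.124)-c)@n*1e3) for x,y in[(80,129),(603,345)]])
z=.1325
for nm,x,y in[("lead",412,240),("L",328,310),("R",497,310)]:
    X=f(x,y,z)-c;print(nm,X@d*1e3,X@n*1e3)
print("lead surf by depth",w(p,317.4,236)-c)
for x in (318,470): 
    X=f(x,140,.088)-c;print("eye",X@d*1e3,X@n*1e3)
X=f(395,198,.088)-c;print(X@d*1e3,X@n*1e3)
s=sense();t=s["tcp_pos"]-c;print("tcp rel",t@d*1e3,t@n*1e3)
```

```text
slot c [0.56681693 0.05348046 0.124     ] [(np.float64(17.874068375223036), np.float64(-7.782860730082484)), (np.float64(-18.163754492855052), np.float64(7.787620650550412))]
lead -4.786540900725369 -2.3123901619939984
L 0.857939201054105 2.5823953142057703
R -10.510778764552999 2.599022578934885
lead surf by depth [-0.00575491 -0.00253326  0.02046356]
eye 2.110522317233367 2.5579398484485227
eye -9.661507269592674 2.57292302717711
-3.852248595696584 7.228193051862385
tcp rel -4.2017890543251735 2.022030626211298
```

```bash
python3 -m creep '[[0,0,-2.7,0,0],[0,0,-2.7,0,0],[0,0,-2.7,-1,0],[0,0,-2.7,-3,0],[0,0,-2.7,-4,0],[0,0,-2.7,-4,0],[0,0,-2.7,-4,0],[0,0,-2.7,-4,0]]'
python3 - <<'E'
from h import *
p=capture("wrist");s=sense();print(s["tcp_pos"],s["wrist_force"])
cv2.imwrite("pics/w10c.png",cv2.resize(p["image"][212:262,280:345],None,fx=11,fy=11,interpolation=cv2.INTER_CUBIC))
p=capture("scene");cv2.imwrite("pics/c10.png",cv2.resize(p["image"][130:250,230:350],None,fx=5,fy=5,interpolation=cv2.INTER_CUBIC))
E
```

```text
time_s: 12.8
tcp_pos: [0.5633, 0.0538, 0.2162]
ee_rot: [[-0.004, -0.97, 0.244], [-0.0, 0.244, 0.97], [-1.0, 0.004, -0.001]]
wrist_force: [0.9, 0.4, -1.8]
gripper_width: 0.227
[0.56327871 0.05382103 0.21623603] [-0.55862863  0.10165364 -1.37325925]
```

View pics/w10c.png

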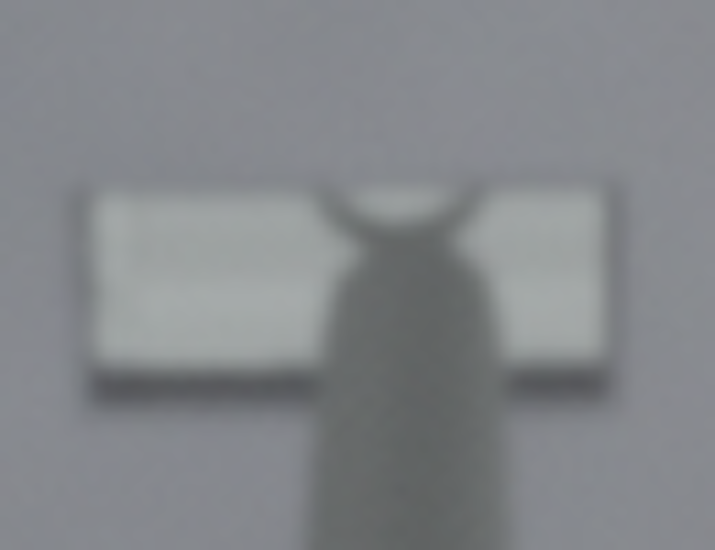

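View pics/c10.png

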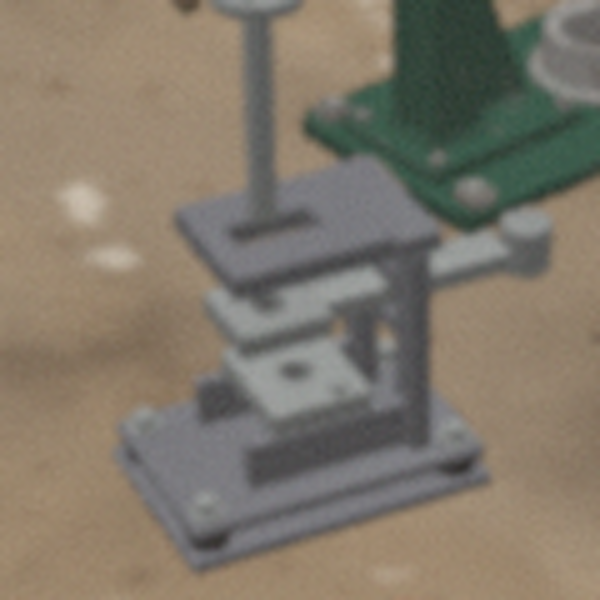

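```bash
cat > m.py <<'E'
from h import *
import sys
p=capture("wrist");s=sense();T=s["tcp_pos"]
f=lambda x,y,z:w(p,280+(x+.5)/11-.5,212+(y+.5)/11-.5,z)
d=np.array([.9699,-.2433,0]);n=np.array([.2433,.9699,0])
c=np.mean([f(80,187,.124),f(615,187,.124),f(80,403,.124),f(615,403,.124)],0)
print(c)
for z in (T[2]-.0877,T[2]-.0865):
  for nm,x,y in[("lead",405,240),("L",325,320),("R",498,320)]:
    X=f(x,y,z)-c;print(nm,X@d*1e3,X@n*1e3)
t=T-c;print("tcp rel",t@d*1e3,t@n*1e3)
for x in (318,482): 
    X=f(x,195,.088)-c;print("eye",X@d*1e3,X@n*1e3)
E
python3 m.py
```

```text
[0.56711938 0.05373816 0.124     ]
lead -3.8886707641757563 -5.291670797626823
L 1.4919144797905874 0.30688665119217917
R -10.152514697088508 0.3243617003038357
lead -3.8802156882853938 -5.64071345742491
L 1.476286058997862 -0.06721514876169377
R -10.116022659094321 -0.049818317960561895
tcp rel -3.740541577047944 -0.8859867372534812
eye 2.506307576103845 2.8960759918902763
eye -10.083843757452735 2.913207963013346
```

```bash
python3 -m creep '[[0,0,0,-1,0],[0,0,0,-2,0],[0,0,0,-3,0],[0,0,0,-4,0],[0,0,0,-5,0],[0,0,0,-6,0],[0,0,0,-6,0],[0,0,0,-6,0]]'
```

```text
time_s: 13.75
tcp_pos: [0.5633, 0.0538, 0.2102]
ee_rot: [[-0.004, -0.97, 0.244], [-0.0, 0.244, 0.97], [-1.0, 0.004, -0.001]]
wrist_force: [-0.1, -0.2, -1.9]
gripper_width: 0.226
```

```bash
python3 -m creep '[[0,0,0,-1.5,0],[0,0,0,-3,0],[0,0,0,-4.5,0],[0,0,0,-6,0],[0,0,0,-7,0],[0,0,0,-8,0],[0,0,0,-8,0],[0,0,0,-8,0]]'
```

```text
time_s: 14.55
tcp_pos: [0.5633, 0.0538, 0.2023]
ee_rot: [[-0.004, -0.97, 0.244], [-0.0, 0.244, 0.97], [-1.0, 0.003, -0.001]]
wrist_force: [-0.4, 0.7, -2.1]
gripper_width: 0.228
```

```bash
python3 -m creep '[[0,0,0,-4,0],[0,0,0,-8,0],[0,0,0,-12,0],[0,0,0,-16,0],[0,0,0,-19,0],[0,0,0,-21,0],[0,0,0,-21,0],[0,0,0,-21,0]]'
python3 - <<'E'
from h import *
s=sense();print(s["tcp_pos"],s["wrist_force"])
p=capture("scene");cv2.imwrite("pics/c11.png",cv2.resize(p["image"][130:250,230:350],None,fx=5,fy=5,interpolation=cv2.INTER_CUBIC))
E
```

```text
time_s: 15.35
tcp_pos: [0.5634, 0.0538, 0.1813]
ee_rot: [[-0.003, -0.97, 0.244], [-0.0, 0.244, 0.97], [-1.0, 0.003, -0.001]]
wrist_force: [0.2, 0.1, -1.2]
gripper_width: 0.229
[0.56342476 0.05381153 0.18134808] [ 0.15828885  0.12671744 -1.17960902]
```

View pics/c11.png

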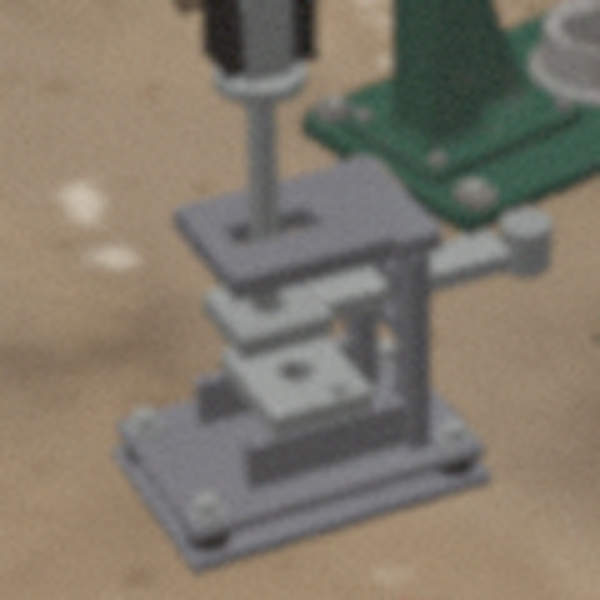

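The pin is through the slot (scene crop 265,230), and its tip is just over the eye hole. I'll feel down.

```bash
python3 -m creep '[[0,0,0,-1,0],[0,0,0,-2,0],[0,0,0,-3,0],[0,0,0,-4,0],[0,0,0,-5,0],[0,0,0,-6,0],[0,0,0,-7,0],[0,0,0,-7,0]]'; python3 -c "
from h import *
s=sense();print(s['tcp_pos'],s['wrist_force'],s['moment'])"
```

```text
time_s: 16.2
tcp_pos: [0.5634, 0.0538, 0.1743]
ee_rot: [[-0.003, -0.97, 0.244], [-0.0, 0.244, 0.97], [-1.0, 0.003, -0.001]]
wrist_force: [-0.7, -0.3, -1.4]
gripper_width: 0.227
[0.56335685 0.0538085  0.17428181] [-0.68971014 -0.29453221 -1.39473423] [ 0.07239655 -0.03021835 -0.05294568]
```

```bash
python3 -m creep '[[0,0,0,-1,0],[0,0,0,-2,0],[0,0,0,-3,0],[0,0,0,-4,0],[0,0,0,-4,0],[0,0,0,-4,0],[0,0,0,-4,0],[0,0,0,-4,0]]'
```

```text
time_s: 17.0
tcp_pos: [0.5634, 0.0538, 0.1703]
ee_rot: [[-0.003, -0.97, 0.244], [-0.0, 0.244, 0.97], [-1.0, 0.003, -0.001]]
wrist_force: [0.6, 0.8, -1.9]
gripper_width: 0.224
```

```bash
python3 -c "
from h import *
s=sense();print(s['tcp_pos'],s['wrist_force'],s['moment'])
p=capture('scene');cv2.imwrite('pics/c12.png',cv2.resize(p['image'][130:250,230:350],None,fx=5,fy=5,interpolation=cv2.INTER_CUBIC))"
```

```text
[0.56339216 0.05379396 0.17030706] [ 0.59395543  0.75053686 -1.88154424] [0.0888069  0.01112276 0.02000571]
```

View pics/c12.png

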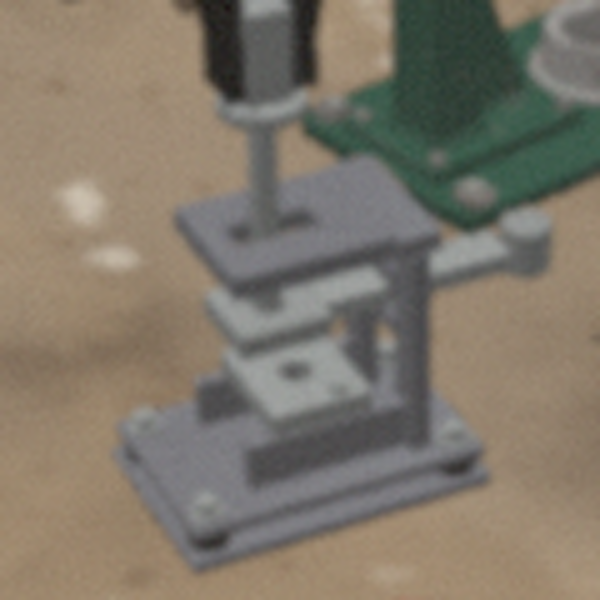

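The pin is in the eye with no contact force. I'll go on through it, to about 8 mm above the bush.

```bash
python3 -m creep '[[0,0,0,-3,0],[0,0,0,-7,0],[0,0,0,-11,0],[0,0,0,-15,0],[0,0,0,-19,0],[0,0,0,-22,0],[0,0,0,-23,0],[0,0,0,-23,0]]';python3 - <<'E'
from h import *
s=sense();print(s['tcp_pos'],s['wrist_force'],s['moment'])
p=capture('scene');cv2.imwrite('pics/c13.png',cv2.resize(p['image'][160:230,250:340],None,fx=8,fy=8,interpolation=cv2.INTER_CUBIC))
E
```

```text
time_s: 17.85
tcp_pos: [0.5633, 0.0538, 0.1471]
ee_rot: [[-0.004, -0.97, 0.244], [-0.0, 0.244, 0.97], [-1.0, 0.003, -0.001]]
wrist_force: [-0.0, 1.2, -1.5]
gripper_width: 0.228
[0.56334434 0.05377569 0.14713857] [-0.01704043  1.22861095 -1.45797799] [ 0.01068727 -0.02297779 -0.03707477]
```

View pics/c13.png

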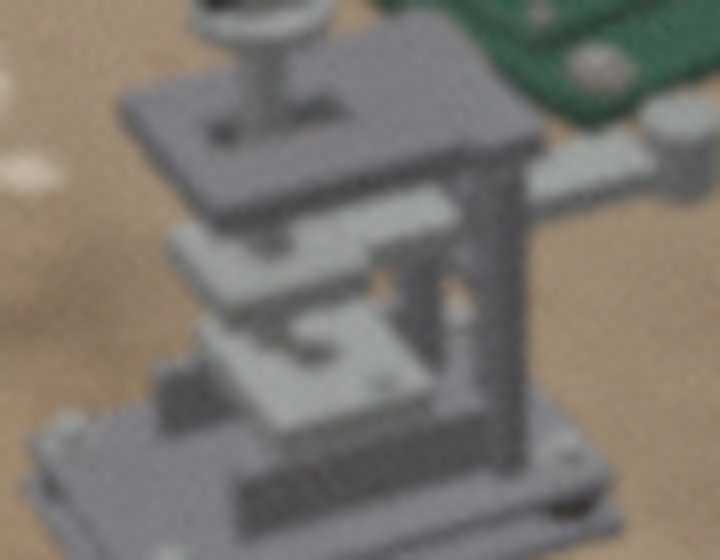

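```bash
python3 -m creep '[[0,1.5,-0.4,0,0],[0,3,-0.75,0,0],[0,4.5,-1.1,0,0],[0,6,-1.5,0,0],[0,7.5,-1.9,0,0],[0,9,-2.25,0,0],[0,10.5,-2.6,0,0],[0,10.5,-2.6,0,0]]';python3 - <<'E'
from h import *
s=sense();print(s['tcp_pos'],s['wrist_force'],s['moment'])
p=capture('scene');cv2.imwrite('pics/c14.png',cv2.resize(p['image'][160:230,250:340],None,fx=8,fy=8,interpolation=cv2.INTER_CUBIC))
E
```

```text
time_s: 18.7
tcp_pos: [0.5742, 0.0511, 0.1473]
ee_rot: [[-0.003, -0.97, 0.244], [-0.0, 0.244, 0.97], [-1.0, 0.003, -0.001]]
wrist_force: [-1.7, 1.3, -0.2]
gripper_width: 0.229
[0.57418294 0.05113095 0.14731033] [-1.72414938  1.30104353 -0.21946391] [ 0.49498962  0.98558657 -0.00514384]
```

View pics/c14.png

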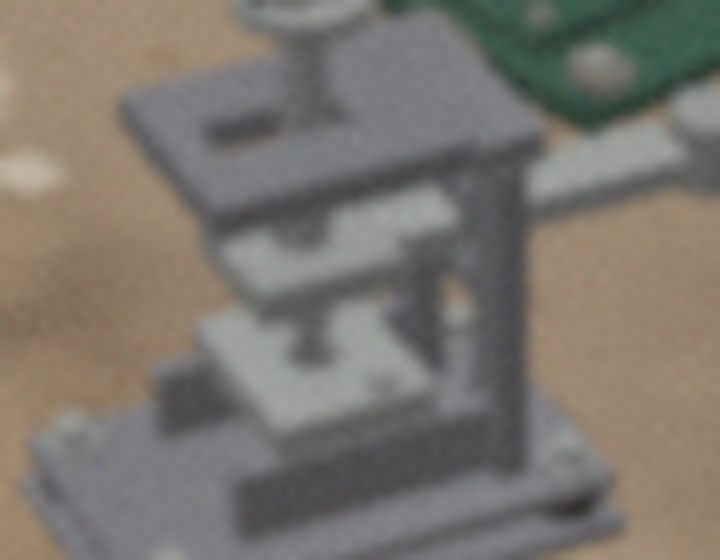

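The tip is over the bush hole (crop 312,345). I'll feel down, easing 0.5 mm in +y because of a slight side force.

```bash
python3 -m creep '[[0,0,0.5,-1.5,0],[0,0,0.5,-3,0],[0,0,0.5,-4.5,0],[0,0,0.5,-6,0],[0,0,0.5,-7,0],[0,0,0.5,-8,0],[0,0,0.5,-9,0],[0,0,0.5,-9,0]]';python3 - <<'E'
from h import *
s=sense();print(s['tcp_pos'],s['wrist_force'],s['moment'])
E
```

```text
time_s: 19.55
tcp_pos: [0.5741, 0.0517, 0.1381]
ee_rot: [[-0.003, -0.97, 0.244], [-0.0, 0.244, 0.97], [-1.0, 0.003, -0.001]]
wrist_force: [-2.1, 0.3, -1.2]
gripper_width: 0.231
[0.5741129  0.05165099 0.13810031] [-2.12703175  0.26113414 -1.1863615 ] [ 2.14045060e-01  8.15069838e-01 -6.29546728e-04]
```

No vertical contact, tip at about 50.4 mm, i.e. already below the bush's top face. I'll continue gently.

```bash
python3 -m creep '[[0,0,0,-1,0],[0,0,0,-2,0],[0,0,0,-3,0],[0,0,0,-4,0],[0,0,0,-4,0],[0,0,0,-4,0],[0,0,0,-4,0],[0,0,0,-4,0]]';python3 - <<'E'
from h import *
s=sense();print(s['tcp_pos'],s['wrist_force'],s['moment'])
p=capture('scene');cv2.imwrite('pics/c15.png',cv2.resize(p['image'][150:230,250:340],None,fx=7,fy=7,interpolation=cv2.INTER_CUBIC))
E
```

```text
time_s: 20.35
tcp_pos: [0.5741, 0.0516, 0.134]
ee_rot: [[-0.003, -0.97, 0.244], [-0.0, 0.244, 0.97], [-1.0, 0.003, -0.001]]
wrist_force: [-1.5, 0.5, -1.0]
gripper_width: 0.227
[0.57407027 0.05163587 0.1340075 ] [-1.46618922  0.48490653 -1.00614607] [0.21086777 0.73792288 0.00454185]
```

View pics/c15.png

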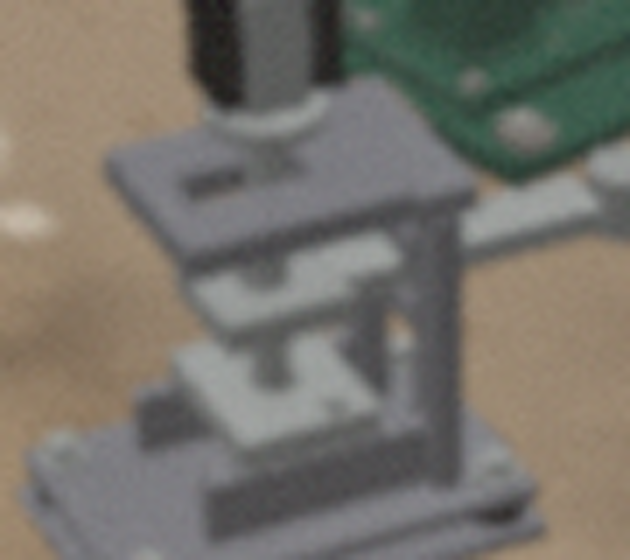

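The shank is in the bush. 16 mm remain: descend 13, then feel for the collar seat.

```bash
python3 -m creep '[[0,0,0,-2,0],[0,0,0,-4,0],[0,0,0,-6,0],[0,0,0,-8,0],[0,0,0,-10,0],[0,0,0,-12,0],[0,0,0,-13,0],[0,0,0,-13,0]]'
```

```text
time_s: 21.2
tcp_pos: [0.5739, 0.0516, 0.1207]
ee_rot: [[-0.004, -0.97, 0.244], [-0.0, 0.244, 0.97], [-1.0, 0.004, -0.001]]
wrist_force: [-2.8, 0.5, -1.5]
gripper_width: 0.225
```

```bash
python3 -m creep '[[0,0,0,-0.5,0],[0,0,0,-1,0],[0,0,0,-1.5,0],[0,0,0,-2,0],[0,0,0,-2.5,0],[0,0,0,-2.5,0],[0,0,0,-2.5,0],[0,0,0,-2.5,0]]'
```

```text
time_s: 22.0
tcp_pos: [0.5739, 0.0516, 0.1182]
ee_rot: [[-0.004, -0.97, 0.244], [-0.0, 0.244, 0.97], [-1.0, 0.004, -0.001]]
wrist_force: [-2.4, 1.5, -1.2]
gripper_width: 0.229
```

```bash
python3 -m creep '[[0,0,0,-0.3,0],[0,0,0,-0.6,0],[0,0,0,-0.9,0],[0,0,0,-1.0,0],[0,0,0,-1.0,0],[0,0,0,-1.0,0],[0,0,0,-1.0,0],[0,0,0,-1.0,0]]'
```

```text
time_s: 22.8
tcp_pos: [0.574, 0.0516, 0.1173]
ee_rot: [[-0.004, -0.97, 0.244], [-0.0, 0.244, 0.97], [-1.0, 0.004, -0.001]]
wrist_force: [-3.6, 0.7, 1.4]
gripper_width: 0.224
```

Contact is starting (Fz rose about 3 N). I'll press slightly to confirm the seat.

```bash
python3 -m creep '[[0,0,0,-0.3,0],[0,0,0,-0.6,0],[0,0,0,-0.6,0],[0,0,0,-0.6,0],[0,0,0,-0.6,0],[0,0,0,-0.6,0],[0,0,0,-0.6,0],[0,0,0,-0.6,0]]';python3 - <<'E'
from h import *
s=sense();print(s['tcp_pos'],s['wrist_force'],s['moment'])
p=capture('scene');cv2.imwrite('pics/c16.png',cv2.resize(p['image'][140:240,240:350],None,fx=6,fy=6,interpolation=cv2.INTER_CUBIC))
p=capture('wrist');cv2.imwrite('pics/w16.png',p['image'])
E
```

```text
time_s: 23.6
tcp_pos: [0.5739, 0.0516, 0.1168]
ee_rot: [[-0.004, -0.97, 0.244], [-0.0, 0.244, 0.97], [-1.0, 0.003, -0.001]]
wrist_force: [-4.2, 1.2, 4.4]
gripper_width: 0.224
[0.57394927 0.05163083 0.11683939] [-4.19010323  1.18789908  4.3834529 ] [ 0.38433147  1.61844988 -0.02135233]
```

View pics/c16.png

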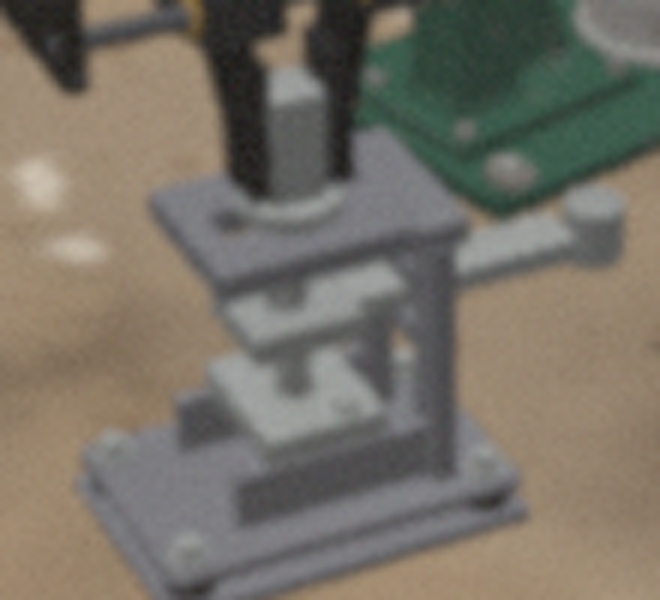

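View pics/w16.png

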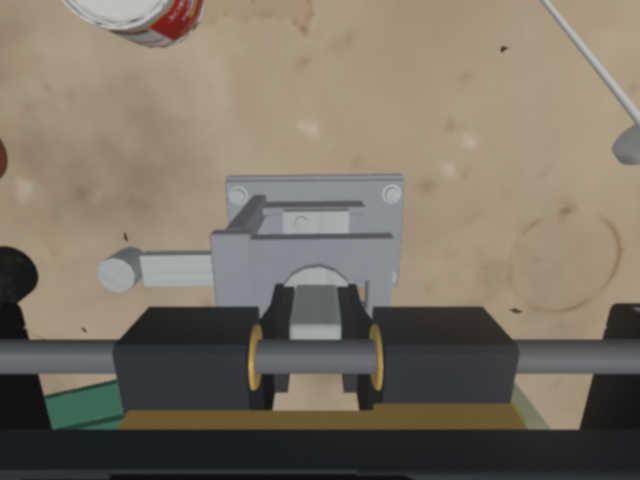

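The collar is on the ear, and the force rise matches the buffers' 8 N/mm. I'll ease off the side load and most of the press, then open.

```bash
python3 -m creep '[[0,-0.3,0,0,0],[0,-0.6,0.1,0.2,0],[0,-0.9,0.2,0.4,0],[0,-0.9,0.2,0.4,0],[0,-0.9,0.2,0.4,0],[0,-0.9,0.2,0.4,0],[0,-0.9,0.2,0.4,0],[0,-0.9,0.2,0.4,0]]'
```

```text
time_s: 24.5
tcp_pos: [0.5737, 0.0519, 0.1173]
ee_rot: [[-0.002, -0.97, 0.244], [-0.0, 0.244, 0.97], [-1.0, 0.002, -0.001]]
wrist_force: [0.8, -1.1, 0.2]
gripper_width: 0.231
```

```bash
python3 -m creep '[[0.24,0,0,0,0],[0.26,0,0,0,0],[0.3,0,0,0,0],[0.35,0,0,0,0],[0.4,0,0,0,0],[0.5,0,0,0,0],[0.5,0,0,0,0],[0.5,0,0,0,0]]'
python3 - <<'E'
from h import *
p=capture('scene');cv2.imwrite('pics/c17.png',cv2.resize(p['image'][140:240,240:350],None,fx=6,fy=6,interpolation=cv2.INTER_CUBIC))
p=capture('wrist');cv2.imwrite('pics/w17.png',p['image'])
P=cloud(p,270,370,255,345);s=sense();T=s['tcp_pos'];print(T,s['gripper_width'],s['wrist_force'])
A=P[(np.hypot(P[:,0]-T[0],P[:,1]-T[1])<.02)]
print(np.histogram(A[:,2],np.arange(.1,.19,.005)))
G=A[(A[:,2]>.165)&(A[:,2]<.178)];print(np.median(G[:,2]),cv2.minAreaRect((G[:,:2]*1000).astype(np.float32)))
E
```

```text
time_s: 25.3
tcp_pos: [0.5737, 0.0519, 0.1174]
ee_rot: [[-0.002, -0.97, 0.244], [-0.0, 0.244, 0.97], [-1.0, 0.002, -0.001]]
wrist_force: [-0.0, 0.3, -0.0]
gripper_width: 0.49
[0.57369722 0.05184712 0.1173329 ] 0.4946195190182084 [ 0.58654852 -1.19604567 -0.01806395]
(array([   0,    0,    0,    4,  531,  695, 1295,  191,  214,  227,  255,
        263,  304,  579,  464,    0,    0]), array([0.1  , 0.105, 0.11 , 0.115, 0.12 , 0.125, 0.13 , 0.135, 0.14 ,
       0.145, 0.15 , 0.155, 0.16 , 0.165, 0.17 , 0.175, 0.18 , 0.185]))
0.16982836258824205 ((573.2286376953125, 45.43198776245117), (7.742429256439209, 19.93998908996582), 75.43762969970703)
```

View pics/c17.png

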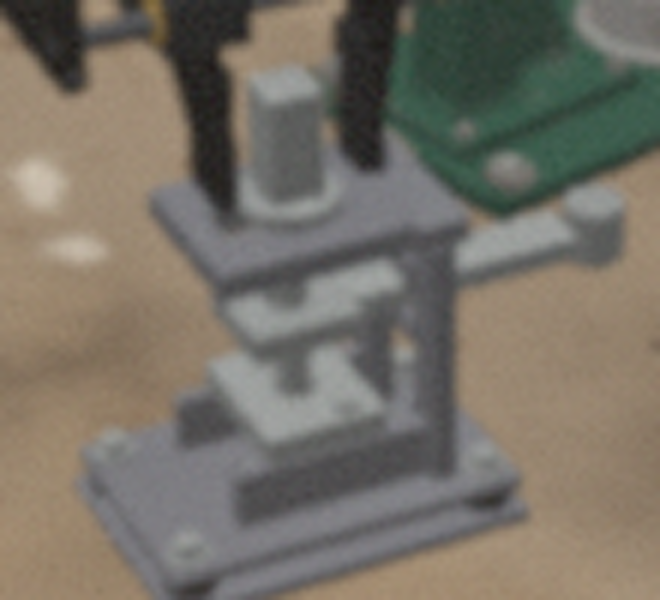

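View pics/w17.png

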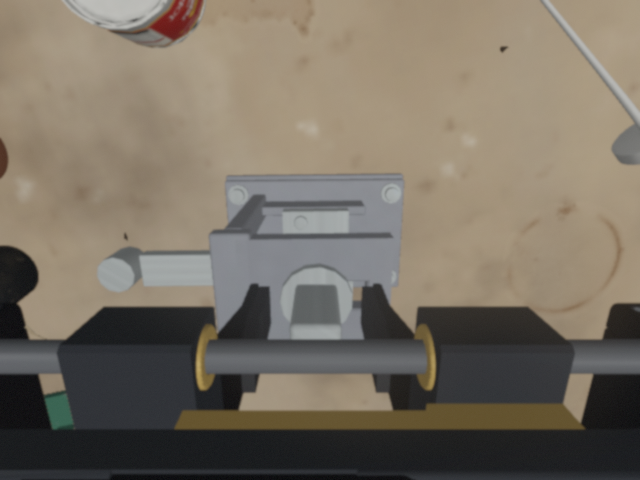

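The pin is released and stands with its grip top at 0.170 m, which is the home height. I'll retreat straight up, then offset for a last clear view.

```bash
python3 -m creep '[[0.5,0,0,10,0],[0.5,0,0,30,0],[0.5,0,0,55,0],[0.5,0,0,85,0],[0.5,0,0,110,0],[0.5,5,25,125,0],[0.5,15,60,130,0],[0.5,20,80,130,0]]'
python3 - <<'E'
from h import *
p=capture('wrist');cv2.imwrite('pics/w18.png',p['image'])
c=capture('scene');cv2.imwrite('pics/c18.png',cv2.resize(c['image'][140:240,240:350],None,fx=6,fy=6,interpolation=cv2.INTER_CUBIC))
P=cloud(p,230,400,50,230)
for nm,a,b in(("top",.165,.178),("collar",.1275,.135),("ear",.118,.1265)):
    A=P[(P[:,2]>a)&(P[:,2]<b)];r=cv2.minAreaRect((A[:,:2]*1000).astype(np.float32));print(nm,len(A),np.median(A[:,2]),r)
print(sense()['wrist_force'],sense()['tcp_pos'])
E
```

```text
time_s: 26.2
tcp_pos: [0.5948, 0.1337, 0.2494]
ee_rot: [[0.001, -0.97, 0.243], [0.001, 0.243, 0.97], [-1.0, -0.001, 0.002]]
wrist_force: [-0.5, 0.1, 0.5]
gripper_width: 0.497
top 968 0.1701963334420628 ((574.9396362304688, 52.19990158081055), (19.430002212524414, 19.829181671142578), 75.95884704589844)
collar 844 0.1304389447243539 ((574.5514526367188, 52.0981330871582), (35.273963928222656, 35.00093460083008), 68.72344970703125)
ear 7664 0.12422130395195094 ((581.149658203125, 50.527076721191406), (65.4351806640625, 89.07463836669922), 76.19889831542969)
[ 0.67082231  0.32294055 -0.03085936] [0.59390875 0.13410744 0.24698682]
```

View pics/c18.png

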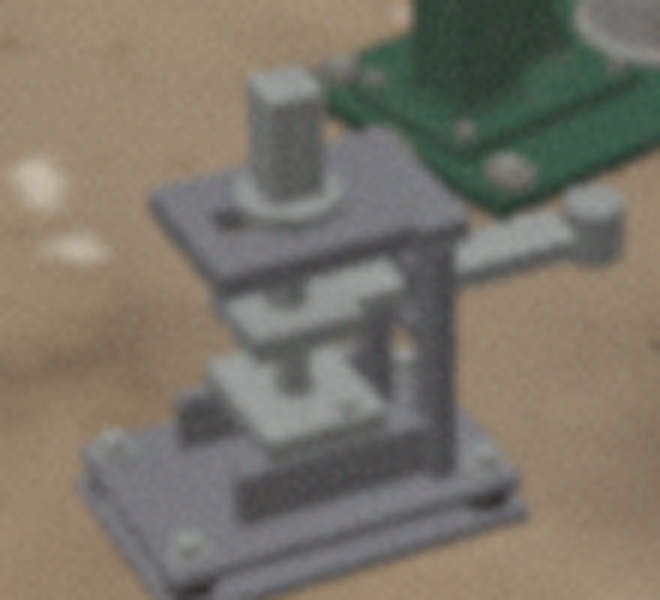

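View pics/w18.png

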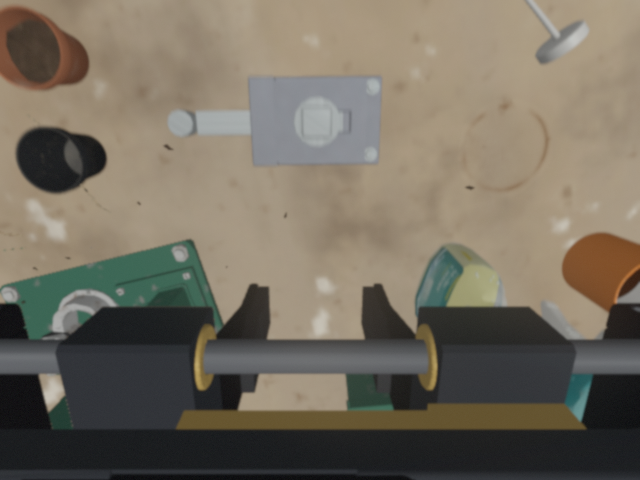

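The collar's top face is at 130.4 mm and the ear at 124.2 mm, a 6.2 mm gap against a 6 mm collar, so it is home. The pin stands upright through the slot, eye and bush with the gripper clear. I'll let the arm settle, then hand in.

```bash
python3 -m creep '[[0.5,0,0,0,0],[0.5,0,0,0,0],[0.5,0,0,0,0],[0.5,0,0,0,0],[0.5,0,0,0,0],[0.5,0,0,0,0],[0.5,0,0,0,0],[0.5,0,0,0,0]]' && python3 -c "
from station import *
print(finish_job())"
```

```text
time_s: 27.1
tcp_pos: [0.5939, 0.134, 0.247]
ee_rot: [[-0.003, -0.97, 0.241], [0.0, 0.241, 0.97], [-1.0, 0.003, -0.001]]
wrist_force: [0.5, 0.9, 0.3]
gripper_width: 0.499
the job is handed in; nothing more can be done
None
```

The steel hinge pin is in the bracket, through the slot, the eye and the bush. Its collar sits on the top ear, and the job was handed in at 27.1 s. The red and yellow look-alikes were left alone.

- **Insertion:** the camera showed the eye about 4 mm to the minus side and the bush about 7 mm to the plus side along the bracket's x. I lowered the pin through the slot and eye, carried the eye about 11 mm to the bush, and pressed the collar down until I felt it seat. The readings, taken at the end of each move, showed about 6 N on the bracket at the seat (limit 25 N) and up to 4.4 N of side load.
- **Last checks:** the collar's top face measured 6.2 mm above the ear, against its 6 mm thickness. The grip's top was at 170 mm, which is the home height. In the pictures the pin stands upright in all three holes, with the gripper open and well clear.
- **What went wrong:** the first grasp failed. Both cameras put the fingertips 18 mm above the reported tool point, where the description puts them 19 mm below it. The fingers therefore closed on top of the grip and tilted the pin a little in the wooden block, with a force of about 7.5 N. I corrected for the offset and the second grasp held.

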